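# Gauge a levelling mount and tip it into the right bin

### The job

Press the height gauge's black knob gently down until its sprung foot rests on the mount below and has sunk about 10 mm into its sleeve (never all the way), hold it there for a second to read the height, and let the gauge rise back to its top. If that mount stands 60 mm or taller, slide it off the plate so it tips into the red bin; if it is shorter, into the blue bin. Slide it, do not lift it, and leave the other mount and the bolt jar where they are.

Things in the scene. Friction and masses are not known exactly. Their poses are not given: they have to be found in the camera images.
- stand: height gauge stand, fixed: grey block with a steel plate on top, 150 (its x) by 100 (its y) mm; origin at bench level under the plate's centre. Behind it a steel column 36 mm wide, front face 92 mm along +x, 327 mm tall. The yellow arm (34 mm wide) reaches from it to 20 mm past the plate's centre. Bins stand at the plate's two y ends, so mounts leave along +y or -y.
- plate_top (a point): centre of the plate's top, 65 mm above the bench. Above it, when raised, the gauge's foot is 150 mm and the arm's underside 190 mm up: no room there for an upright gripper, but a tool leaning back about 45 degrees, away from the direction of the slide, passes below.
- gauge (a joint): how far the yellow arm has been lowered, m: 0 raised (start) to 0.115. A spring lifts it back when let go; pushing it down takes about 3 N at the top, 7 N at 0.09, plus the foot's spring.
- foot (a joint): how far the foot has sunk into its sleeve on the arm, m: 0 hanging free, 0.020 bottomed (damages the gauge; 0.0185 is already too far). Spring: about 2 N to start, 0.45 N more per mm. Height of the foot's face above the plate = 0.150 - gauge + foot, which while it rests on a mount is the mount's height.
- knob_top (a point): centre of the flat top of the gauge's black knob, 48 mm across, straight above the foot; rides on the arm, 242 mm above the plate when raised (307 mm above the bench); press it down from above with shut fingers
- foot_face (a point): centre of the underside of the gauge's brass foot, 28 mm across
- mount_a: levelling mount, about 1.2 kg: dark iron base 100 x 100 x 24 mm, a cone, and an aluminium pad 38 mm across on a screw. Full height 51 to 69 mm, unknown, never within 3 mm of 60. Origin: centre of the underside, z up. One mount is on the gauge's plate, its pad under the foot, sides within 15 degrees of the plate's; the other waits on a plywood riser 65 mm high.
- mount_b: levelling mount, looks and sizes as mount_a
- bin_red: red open bin for mounts of 60 mm or taller, fixed, 180 (x) by 210 (y) by 55 mm high, walls and floor 5 mm; origin at the centre of its underside. Beside one y end of the plate, about 10 mm from it; which end varies.
- bin_blue: blue open bin for mounts under 60 mm, same size, beside the plate's other y end
- bolt_jar: glass jar 76 mm across, 100 mm tall, standing; origin at its underside; bystander
Not all that is in view belongs to the job. Leave any green look-alike of the mount_b alone. What is shaped like the mount_a but purple is not meant.

How it is judged:
On the way, in this order (a step that is already met when the one before it is completed fails the run):
1. the gauge's foot rests on the mount on the plate, sunk 5 to 15 mm into its sleeve, for 0.7 s (value of joint foot between 0.005 and 0.015 m and value of joint gauge above 0.07 m and (horizontal distance between foot_face and mount_a below 0.03 m or horizontal distance between foot_face and mount_b below 0.03 m)), for 0.7 s.
2. the gauge has risen back to its top, the mount still on the plate (value of joint gauge below 0.01 m and (horizontal distance between foot_face and mount_a below 0.04 m or horizontal distance between foot_face and mount_b below 0.04 m)), for 0.1 s.
At the end, for the whole second after the job is handed in: The gauged mount lies at rest in its bin (red if 60 mm or taller, blue if shorter), the centre of its underside within the bin's outline and less than 62 mm above the bench; the other mount is within 20 mm of where it stood; the gauge is raised to within 10 mm of its top (value of joint gauge below 0.01 m and ((x of mount_a in the frame of bin_red between -0.09 and 0.09 m and y of mount_a in the frame of bin_red between -0.105 and 0.105 m and height (world z) of mount_a below 0.062 m and linear speed of mount_a below 0.02 m/s and distance of mount_b from where it was at the start of the episode below 0.02 m and horizontal distance between mount_b and stand above 0.15 m) or (x of mount_b in the frame of bin_blue between -0.09 and 0.09 m and y of mount_b in the frame of bin_blue between -0.105 and 0.105 m and height (world z) of mount_b below 0.062 m and linear speed of mount_b below 0.02 m/s and distance of mount_a from where it was at the start of the episode below 0.02 m and horizontal distance between mount_a and stand above 0.15 m))); the robot touches nothing.
It fails at once if the gauge's foot is pressed to the end of its travel (more than 18.5 mm) (value of joint foot above 0.0185 m).
It fails at once if a mount is lifted (the centre of its underside more than 120 mm above the bench) (height (world z) of any of mount_a, mount_b above 0.12 m).
It fails at once if the bolt jar is moved more than 30 mm (distance of bolt_jar from where it was at the start of the episode above 0.03 m).
It also fails if it takes over 56 s, if anything falls off the work surface, if the arm or the gripper's body presses on something with over 40 N, if the wrist force passes 120 N, or if a joint passes its speed limit or range.

### The arm

A 6-joint arm with a two-finger parallel gripper is mounted at the origin on the work surface. World frame = base frame: x ahead of the robot, y to its left, z up, the work surface at z = 0. Lengths are in m, angles in rad, forces in N, time in s.
With the tool pointing down it reaches from about 0.3 to 0.95 m from the base axis. Payload 3.1 kg.
Tool frame: the origin (TCP) lies between the finger pads; the fingertips stand 11 mm ahead of it and the grasp point (between the pads) lies 8 mm behind it; z points along the fingers, y is the direction in which the jaws open and shut (so a half turn about z gives the same grasp; the last joint's range is limited). The gripper opens to 85 mm and grips with 20 to 120 N. Pads are 22 mm wide; open, the fingers measure 114 mm over their backs; the gripper's body (76 mm by 85 mm) begins 54 mm behind the grasp point. The pads swing forward as they close: fully open they stand 13 mm farther back than shut.
Start: joints at [-1.415, 0.308, 1.634, -0, 1.2, -0.07], TCP at [0.14, -0.609, 0.207] pointing down, gripper open.
Joint ranges: [-3.06, 3.06], [-0.79, 1.96], [0.05, 2.63], [-1.19, 4.34], [0.05, 2.64], [-2.94, 2.94]. Speed limits (rad/s): [2.79, 2.79, 3.14, 3.14, 3.14, 3.14].

### API

Orientations are given as a rotation vector (axis times angle).
In Python, from plant import * gives the robot as it stands. The module is installed in compiled form; this text tells all that it offers.
- The arm moves only by the tool apply_moves, never from a script. Its argument "deltas" is a list of rows, each a list of 3 entries, a list of its own where there are three numbers: the finger opening in m, from 0 to 0.0854, then the shift along the world's x, y, z in m, then the turn about the world's z in degrees. In form: [[gripper, [tx, ty, tz], twist], ...]. A call has 1 to 10 rows; each row shifts and turns the commanded pose from where the row before left it; what a row does not reach is not made up. A row lasts 1/8 s, in which the tool goes at most 62.5 mm and 10.7 degrees, less where a joint would pass 70% of its speed; a pose out of reach is approached as far as the arm can. A call is refused whole if a number of a shift passes 0.0625 or a number of a turn 10.7, either way. A call with a gripper value outside its range is refused whole. The fingers move at their own pace and stop on an object; "grip_force" is the grip in N (left out, the last holds). Time passes only in rows, so rows that do not move let the fingers close. It gives the time, the measured TCP pose, the force and the opening at its end, in the units of the state.
- read_state(): the state, without advancing time (a new reading comes with each control period).
- grab_frame(name): name is "scene" or "side" or "wrist"; returns the picture (400x640x3 uint8, red, green, blue); there is no depth.
- camera_params(name): a dict with "fov_y" (degrees; the focal length in pixels is half the picture's height over the tangent of half this angle, whatever the lens; pixels are square), "cx", "cy" (the principal point, pixels), "extrinsics" (4x4, takes a point from world to camera coordinates). Camera axes: x right, y down, z forward; pixel columns grow to the right and rows downward; lengths in m; the calibration is good to about 2 mm. A picture is of the moment at which its call begins: read the wrist's pose just before it. camera_params takes no time and is no camera call; for the wrist camera it gives the pose at the moment of the call.
- sign_off(): hands the job in, once; it reports no verdict.
The state is a dict: "clock": time; "joint_pos": joint angles; "dq": joint speeds; "joint_efforts": joint torques, N m; "tool_pos": TCP position; "tool_rot": TCP orientation; "wrist_force": force on the tool from outside, world axes, zero at the start; "moment": the same for the moment, N m; "grip_width": opening from 0.0 (shut) to 1.0 (fully open).
Only numpy, scipy, OpenCV 4.12 (cv2) and the standard library are available. Lean on these libraries where they do the work, as an engineer would, in place of code of your own. Each camera call takes 0.05 s, during which the arm holds its last target.

## Working session

There is one attempt and no reset: what is moved stays moved. The work goes in short steps, Python scripts to look and compute and a tool call to move; the robot and the scene stay as the last step left them, time stands still between calls to the robot, and variables do not carry over. Pictures are saved under pics/ and viewed, and the job is handed in when it is done.

Besides the shell and the picture viewer there is one more tool, called by a JSON object that holds its "op" and its "data". apply_moves: Moves the arm, as the interface text tells. Its arguments: {"type":"object","properties":{"deltas":{"type":"array","items":{"type":"array"}},"grip_force":{"type":"number"}},"required":["deltas"]}

```bash
mkdir -p pics; python3 - <<'E'
from plant import *
import cv2
s=read_state();print({k:s[k] for k in s})
for n in("scene","side","wrist"):
    p=camera_params(n);print(n,p)
    f=grab_frame(n);cv2.imwrite(f"pics/{n}0.png",f[:,:,::-1])
E
```

```text
{'clock': 0.0, 'joint_pos': array([-1.41467700e+00,  3.09025282e-01,  1.63521932e+00, -3.87184105e-06,
        1.19970262e+00, -6.96981937e-02]), 'dq': array([-0.00062257, -0.0007012 ,  0.00042188, -0.0001867 ,  0.00092795,
        0.00082162]), 'joint_efforts': array([ 2.34389598e-03, -4.15244865e+01, -2.76661652e+01,  5.55400982e-05,
        1.01752384e-02, -1.41678882e-05]), 'tool_pos': array([ 0.13977275, -0.60824859,  0.20571892]), 'tool_rot': array([-3.11925131e+00, -3.53697315e-01,  1.65302850e-04]), 'wrist_force': array([-0.30767956,  0.30193278, -0.28466322]), 'moment': array([ 0.00727887, -0.05737094, -0.00578461]), 'grip_width': 0.9973588895346458}
scene {'fov_y': 50.31493662255099, 'cx': 325.9095309208348, 'cy': 201.04905138045905, 'extrinsics': array([[-0.72903648,  0.68445671, -0.00498133,  0.3230238 ],
       [ 0.49957511,  0.52711017, -0.68744424, -0.0853872 ],
       [-0.46790012, -0.50366048, -0.72622008,  1.54250875],
       [ 0.        ,  0.        ,  0.        ,  1.        ]])}
side {'fov_y': 42.791252657614336, 'cx': 320.4896410706346, 'cy': 195.29197534966312, 'extrinsics': array([[-0.85181096, -0.52384333,  0.00250098,  0.35670586],
       [-0.32281239,  0.52114666, -0.79006223,  0.28142604],
       [ 0.41256545, -0.67379101, -0.61302155,  1.18162474],
       [ 0.        ,  0.        ,  0.        ,  1.        ]])}
wrist {'fov_y': 71.5217658704468, 'cx': 319.1520033134657, 'cy': 201.3312919325022, 'extrinsics': array([[ 0.22447857, -0.97447662, -0.00216541, -0.62456604],
       [-0.93015145, -0.21492943,  0.29769721, -0.03887655],
       [-0.29056438, -0.06481249, -0.95465789,  0.38036426],
       [ 0.        ,  0.        ,  0.        ,  1.        ]])}
```

View pics/scene0.png

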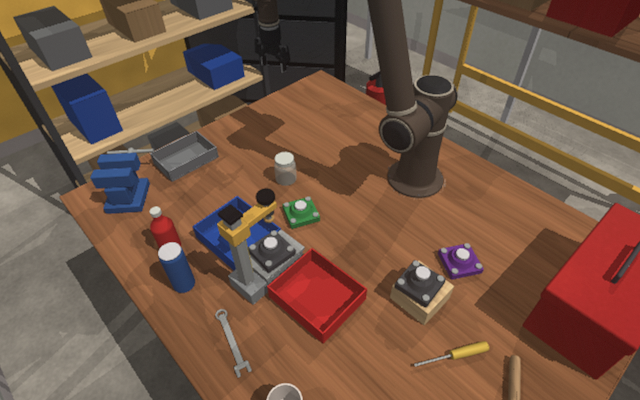

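View pics/side0.png

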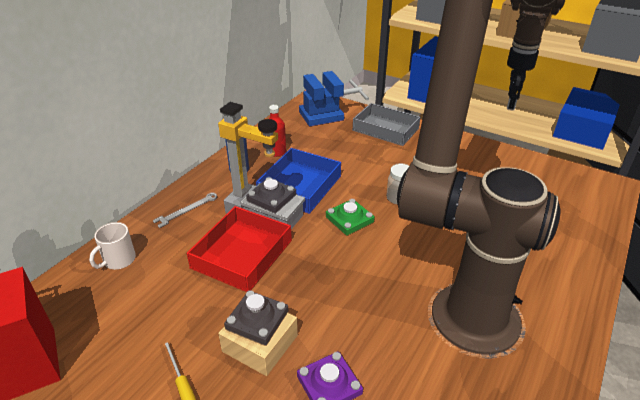

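View pics/wrist0.png

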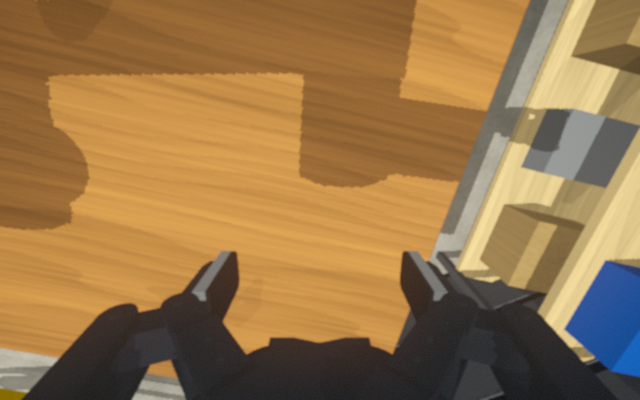

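The side view shows the stand's plate around (270,200) with the red bin on the near side and the blue bin on the far side. The second mount is on a riser at (258,320). Next I'll zoom in to measure.

```bash
python3 - <<'E'
import cv2
a=cv2.imread('pics/scene0.png')[180:340,185:385];b=cv2.imread('pics/side0.png')[90:290,180:380]
cv2.imwrite('pics/sc_z.png',cv2.resize(a,(800,600)if 0 else (750,600),interpolation=cv2.INTER_CUBIC));cv2.imwrite('pics/si_z.png',cv2.resize(b,(600,600),interpolation=cv2.INTER_CUBIC))
E
```

```text
(no output)
```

View pics/sc_z.png

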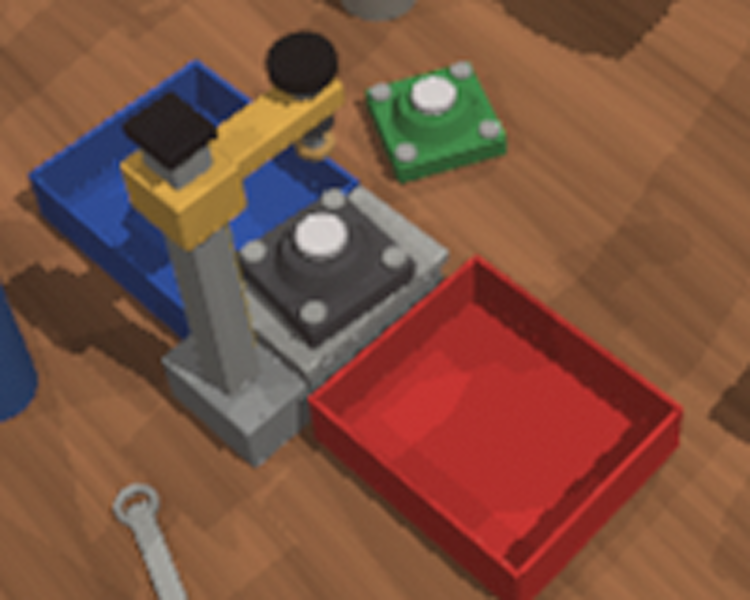

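View pics/si_z.png

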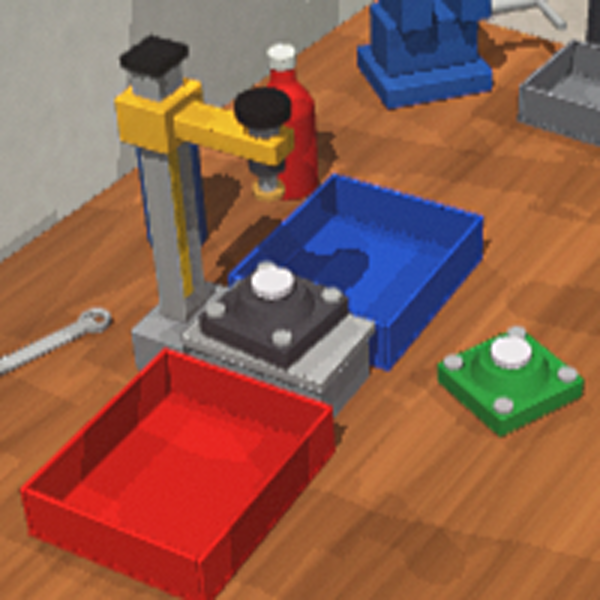

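```bash
cat > h.py <<'E'
from plant import *
import numpy as np, cv2
def cam(n):
    p=camera_params(n);f=200/np.tan(np.radians(p['fov_y'])/2);T=p['extrinsics']
    K=np.array([[f,0,p['cx']],[0,f,p['cy']],[0,0,1]]);return K,T
def ray(n,uv):
    K,T=cam(n);R,t=T[:3,:3],T[:3,3];d=R.T@np.linalg.inv(K)@[*uv,1];return -R.T@t,d/np.linalg.norm(d)
def onz(n,uv,z):
    o,d=ray(n,uv);return o+d*(z-o[2])/d[2]
def tri(a,ua,b,ub):
    o1,d1=ray(a,ua);o2,d2=ray(b,ub)
    s=np.linalg.lstsq(np.c_[d1,-d2],o2-o1,rcond=None)[0]
    p,q=o1+s[0]*d1,o2+s[1]*d2;return (p+q)/2,np.linalg.norm(p-q)
def proj(n,P):
    K,T=cam(n);q=K@(T[:3,:3]@np.asarray(P)+T[:3,3]);return q[:2]/q[2]
E
python3 - <<'E'
from h import *
np.set_printoptions(precision=4,suppress=True)
S=lambda x,y:(185+(x+.5)/3.75-.5,180+(y+.5)/3.75-.5)
D=lambda x,y:(180+(x+.5)/3-.5,90+(y+.5)/3-.5)
for n,a,b in [('knob',(302,57),(263,107)),('pad',(321,236),(271,283)),('foot',(314,149),(269,193)),
 ('redA',(476,258),(168,350)),('redB',(682,408),(333,405)) ,('redC',(518,598),(205,562)),('redD',(311,400),(22,490)),
 ('blue1',(197,62),(337,177)),('col',(170,130),(153,52)),('greenpad',(434,94),(511,352)),
 ('bolt1',(333,199),(332,294)),('bolt2',(394,257),(282,337)),('bolt3',(314,312),(217,308)),('bolt4',(253,251),(266,268))]:
    print(n,*tri('scene',S(*a),'side',D(*b)),onz('scene',S(*a),.055)[:2],onz('side',D(*b),.055)[:2])
# other mount pad
print(tri('scene',(423,272),'side',(255,302)))
print('jar',onz('scene',(285,158),.1),onz('side',(399,170),.1))
E
```

```text
knob [ 0.6047 -0.0474  0.3005] 0.0014393506897171862 [ 0.4769 -0.2573] [ 0.8695 -0.382 ]
pad [ 0.6116 -0.0488  0.113 ] 0.00042156422479258947 [ 0.5879 -0.0883] [ 0.6607 -0.1108]
foot [ 0.6068 -0.0477  0.2117] 0.0032207835104229796 [ 0.5354 -0.1648] [ 0.757  -0.2394]
redA [0.581  0.1069 0.1762] 0.04118329482171144 [0.5128 0.0129] [0.6802 0.0233]
redB [0.4731 0.1596 0.111 ] 0.16151968833650007 [0.4947 0.2171] [0.5074 0.007 ]
redC [ 0.606   0.1368 -0.1246] 0.08199363536103443 [0.6806 0.242 ] [0.4874 0.2151]
redD [0.7048 0.1203 0.0457] 0.1731604275023031 [0.6869 0.0263] [0.666  0.2308]
blue1 [ 0.6123 -0.1792  0.1766] 0.03959156231361817 [ 0.5478 -0.316 ] [ 0.7134 -0.3034]
col [ 0.7133 -0.0376  0.3231] 0.003979447306340595 [ 0.6108 -0.2655] [ 1.0623 -0.4187]
greenpad [ 0.4154 -0.1514  0.0448] 0.0008138176975034661 [ 0.4215 -0.1433] [ 0.4097 -0.1407]
bolt1 [ 0.5723 -0.0878  0.0902] 0.002039902355441324 [ 0.5574 -0.1115] [ 0.6    -0.1274]
bolt2 [ 0.5741 -0.0111  0.0905] 0.0019866409234834187 [ 0.5591 -0.0322] [ 0.6021 -0.0477]
bolt3 [ 0.6494 -0.0133  0.0908] 0.003243203638928884 [ 0.6372 -0.034 ] [ 0.6809 -0.0512]
bolt4 [ 0.6487 -0.0891  0.0904] 0.001360117211871705 [ 0.6363 -0.1134] [ 0.6796 -0.1284]
(array([0.3862, 0.3115, 0.1251]), np.float64(0.00034054175859963074))
jar [ 0.3419 -0.3131  0.1   ] [ 0.346  -0.3143  0.1   ]
```

{"op": "apply_moves", "data": {"deltas": [[0,[0,0,0.05],-7],[0,[0.02,0.02,0.05],0],[0,[0.035,0.04,0.03],0],[0,[0.038,0.046,0.01],0],[0,[0.038,0.046,0],0],[0,[0.038,0.046,0],0],[0,[0.038,0.046,0],0],[0,[0.038,0.046,0],0],[0,[0.038,0.046,0],0],[0,[0.038,0.046,0],0]], "grip_force": 40}}

```text
clock: 1.4
tool_pos: [0.4617, -0.2254, 0.3468]
tool_rot: [3.137, 0.163, 0.0]
wrist_force: [0.4, -0.6, -0.7]
grip_width: 0.005
```

{"op": "apply_moves", "data": {"deltas": [[0,[0.038,0.046,0],0],[0,[0.038,0.046,0],0],[0,[0.038,0.046,0],0],[0,[0.029,0.038,0],0],[0,[0,0,0],0]]}}

```text
clock: 2.02
tool_pos: [0.605, -0.0481, 0.3458]
tool_rot: [-3.136, -0.17, 0.002]
wrist_force: [-0.2, -0.7, 0.3]
grip_width: -0.002
```

```bash
python3 - <<'E'
from h import *
s=read_state();print(s['tool_pos'],s['joint_pos'],s['wrist_force'])
for n in("scene","side"):
    f=grab_frame(n);cv2.imwrite(f"pics/{n}1.png",f[:,:,::-1])
a=cv2.imread('pics/scene1.png')[130:290,185:345];b=cv2.imread('pics/side1.png')[50:210,180:340]
cv2.imwrite('pics/z1.png',cv2.resize(np.hstack([a,b]),(800,400),interpolation=cv2.INTER_CUBIC))
E
```

```text
[ 0.6049512  -0.04810359  0.3458234 ] [-1.51576178e-01  1.83048021e-01  1.51057074e+00  8.65335676e-04
  1.44935606e+00  1.31086768e+00] [-0.23285707 -0.67754854  0.28297465]
```

View pics/z1.png

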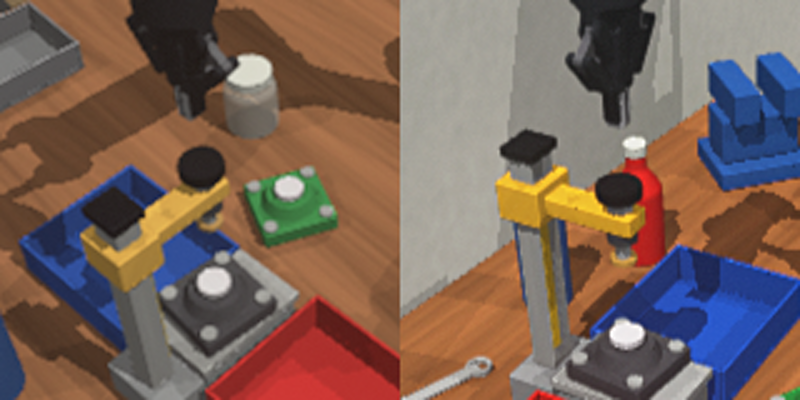

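{"op": "apply_moves", "data": {"deltas": [[0,[0,0,-0.012],0],[0,[0,0,-0.012],0],[0,[0,0,-0.004],0],[0,[0,0,-0.004],0],[0,[0,0,-0.006],0],[0,[0,0,0],0]]}}

```text
clock: 2.88
tool_pos: [0.6036, -0.0511, 0.3084]
tool_rot: [-3.137, -0.163, 0.001]
wrist_force: [0.7, 0.2, -0.1]
grip_width: 0.003
```

```bash
python3 - <<'E'
from h import *
for n in("scene","side"):
    f=grab_frame(n);cv2.imwrite(f"pics/{n}2.png",f[:,:,::-1])
    s=read_state();print(s['tool_pos'],s['wrist_force'])
a=cv2.imread('pics/scene2.png')[130:290,185:345];b=cv2.imread('pics/side2.png')[50:210,180:340]
cv2.imwrite('pics/z2.png',cv2.resize(np.hstack([a,b]),(800,400),interpolation=cv2.INTER_CUBIC))
E
```

```text
[ 0.60384771 -0.05109294  0.30880495] [-0.24645001  0.21449048  0.49252583]
[ 0.60403046 -0.0511306   0.30911645] [ 0.50480163 -0.64879732  0.38882334]
```

View pics/z2.png

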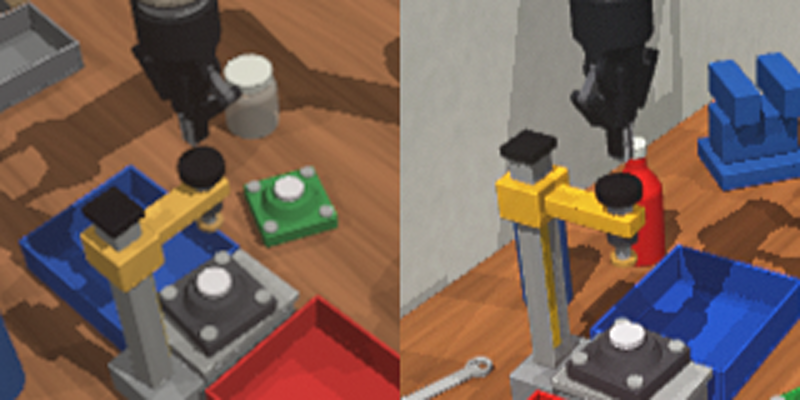

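```bash
python3 - <<'E'
from h import *
print(tri('scene',(262.4,188),'side',(268.6,112.4)))
print(proj('scene',(.604,-.051,.298)),proj('side',(.604,-.051,.298)))
a=cv2.imread('pics/scene2.png')[160:220,240:300];b=cv2.imread('pics/side2.png')[85:145,240:300]
cv2.imwrite('pics/z3.png',cv2.resize(np.hstack([a,b]),(800,400),interpolation=cv2.INTER_CUBIC))
E
```

```text
(array([ 0.60664473, -0.05354111,  0.32852404]), np.float64(0.009005571567125054))
[264.68968453 194.92139395] [268.6175316  125.41241835]
```

View pics/z3.png

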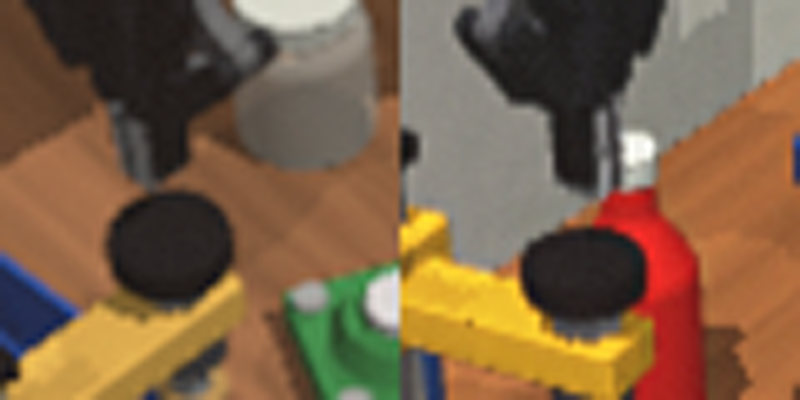

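{"op": "apply_moves", "data": {"deltas": [[0,[0,0,-0.004],0],[0,[0,0,-0.004],0],[0,[0,0,-0.003],0],[0,[0,0,0],0]]}}

```text
clock: 3.48
tool_pos: [0.6036, -0.0511, 0.2975]
tool_rot: [-3.137, -0.163, 0.001]
wrist_force: [-0.5, -0.5, 0.2]
grip_width: 0.002
```

{"op": "apply_moves", "data": {"deltas": [[0,[0,0.001,-0.004],0],[0,[0,0.002,-0.004],0],[0,[0,0,0],0]]}}

```text
clock: 3.85
tool_pos: [0.6036, -0.0479, 0.2893]
tool_rot: [-3.137, -0.163, 0.002]
wrist_force: [0.4, -0.1, -0.4]
grip_width: 0.0
```

```bash
python3 - <<'E'
from h import *
for n in("scene","side","wrist"):
    f=grab_frame(n);cv2.imwrite(f"pics/{n}4.png",f[:,:,::-1])
    s=read_state();print(s['tool_pos'],s['wrist_force'])
a=cv2.imread('pics/scene4.png')[160:220,240:300];b=cv2.imread('pics/side4.png')[85:145,240:300]
cv2.imwrite('pics/z4.png',cv2.resize(np.hstack([a,b]),(800,400),interpolation=cv2.INTER_CUBIC))
E
```

```text
[ 0.60371448 -0.04799461  0.28963499] [0.10157099 0.05982577 0.73217771]
[ 0.60385538 -0.04807081  0.28986903] [-0.22593391  1.20024673  0.48140682]
[ 0.60397632 -0.04813151  0.29003497] [-0.37331408 -0.11104385  0.56442017]
```

View pics/z4.png

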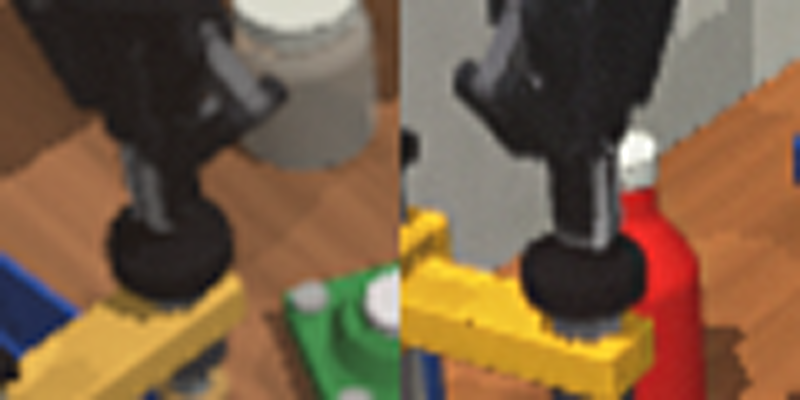

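View pics/wrist4.png

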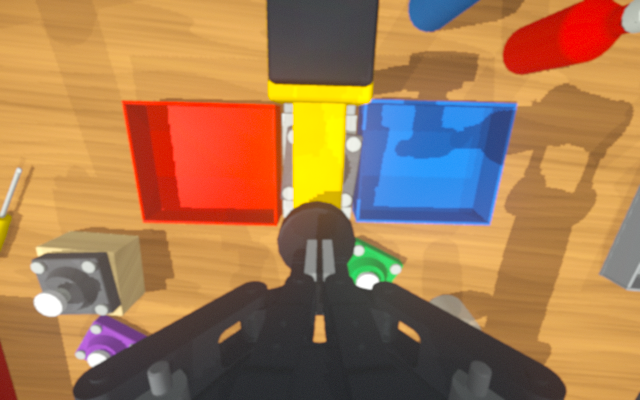

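{"op": "apply_moves", "data": {"deltas": [[0,[0,0,-0.003],0],[0,[0,0,-0.003],0],[0,[0,0,0],0]]}}

```text
clock: 4.38
tool_pos: [0.6036, -0.0481, 0.2834]
tool_rot: [-3.137, -0.163, 0.002]
wrist_force: [0.3, -0.9, -0.4]
grip_width: -0.001
```

{"op": "apply_moves", "data": {"deltas": [[0,[0,0,-0.003],0],[0,[0,0,-0.003],0],[0,[0,0,0],0]]}}

```text
clock: 4.75
tool_pos: [0.6041, -0.0482, 0.2782]
tool_rot: [3.137, 0.163, 0.001]
wrist_force: [-1.0, 0.6, 3.5]
grip_width: 0.001
```

```bash
python3 - <<'E'
from h import *
for n in("scene","side"):
    f=grab_frame(n);cv2.imwrite(f"pics/{n}5.png",f[:,:,::-1])
    s=read_state();print(s['tool_pos'],s['wrist_force'])
a=cv2.imread('pics/scene5.png')[160:220,240:300];b=cv2.imread('pics/side5.png')[85:145,240:300]
cv2.imwrite('pics/z5.png',cv2.resize(np.hstack([a,b]),(800,400),interpolation=cv2.INTER_CUBIC))
E
```

```text
[ 0.60406798 -0.04818015  0.27829902] [-0.05356044 -0.37783815  3.23806185]
[ 0.60406446 -0.04818547  0.27831361] [-0.28995799 -0.00450056  3.13524763]
```

View pics/z5.png

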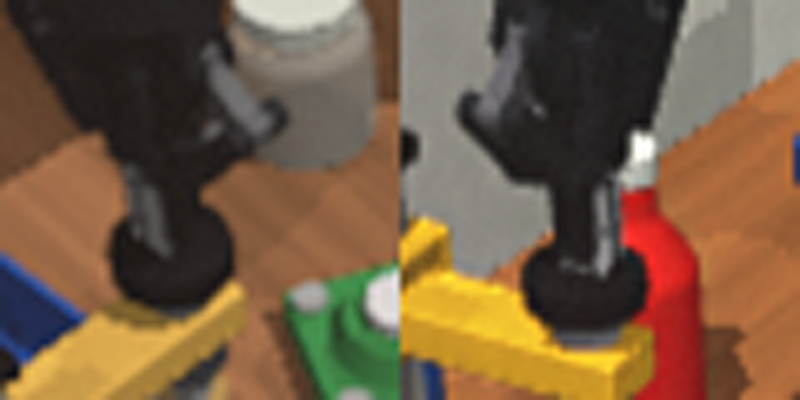

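{"op": "apply_moves", "data": {"deltas": [[0,[0,0,-0.005],0],[0,[0,0,-0.008],0],[0,[0,0,-0.01],0],[0,[0,0,-0.01],0],[0,[0,0,-0.01],0],[0,[0,0,-0.01],0],[0,[0,0,-0.008],0],[0,[0,0,-0.006],0],[0,[0,0,-0.004],0],[0,[0,0,0],0]]}}

```text
clock: 6.1
tool_pos: [0.6041, -0.0482, 0.2068]
tool_rot: [3.137, 0.163, 0.001]
wrist_force: [-1.4, -0.8, 7.5]
grip_width: -0.002
```

```bash
python3 - <<'E'
from h import *
for n in("scene","side"):
    f=grab_frame(n);cv2.imwrite(f"pics/{n}6.png",f[:,:,::-1])
    s=read_state();print(s['tool_pos'],s['wrist_force'])
a=cv2.imread('pics/scene6.png')[190:270,230:310];b=cv2.imread('pics/side6.png')[120:200,230:310]
cv2.imwrite('pics/z6.png',cv2.resize(np.hstack([a,b]),(800,400),interpolation=cv2.INTER_CUBIC))
E
```

```text
[ 0.60413936 -0.04821072  0.20698763] [-1.29263779  0.16810885  6.21321319]
[ 0.60414988 -0.048193    0.20706435] [-2.42920678  0.29660729  6.26588376]
```

View pics/z6.png

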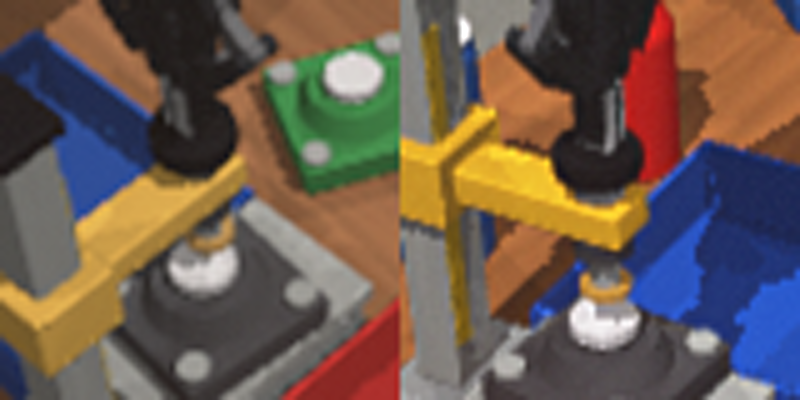

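{"op": "apply_moves", "data": {"deltas": [[0,[0,0,-0.003],0],[0,[0,0,-0.001],0]]}}

```text
clock: 6.45
tool_pos: [0.6042, -0.0482, 0.2031]
tool_rot: [3.137, 0.163, 0.001]
wrist_force: [-1.9, 0.3, 6.2]
grip_width: 0.004
```

{"op": "apply_moves", "data": {"deltas": [[0,[0,0,-0.002],0],[0,[0,0,0],0]]}}

```text
clock: 6.7
tool_pos: [0.6042, -0.0482, 0.2011]
tool_rot: [3.137, 0.163, 0.001]
wrist_force: [-1.5, 0.5, 6.9]
grip_width: -0.0
```

{"op": "apply_moves", "data": {"deltas": [[0,[0,0,-0.002],0],[0,[0,0,0],0]]}}

```text
clock: 6.95
tool_pos: [0.6042, -0.0482, 0.1991]
tool_rot: [3.137, 0.163, 0.001]
wrist_force: [-0.8, 0.9, 6.9]
grip_width: 0.003
```

```bash
python3 - <<'E'
from h import *
for n in("scene","side"):
    f=grab_frame(n);cv2.imwrite(f"pics/{n}7.png",f[:,:,::-1])
    s=read_state();print(s['tool_pos'],s['wrist_force'])
a=cv2.imread('pics/scene7.png')[190:270,230:310];b=cv2.imread('pics/side7.png')[120:200,230:310]
cv2.imwrite('pics/z7.png',cv2.resize(np.hstack([a,b]),(800,400),interpolation=cv2.INTER_CUBIC))
E
```

```text
[ 0.60416352 -0.04820406  0.19925282] [-1.32688891 -0.41374586  7.79442566]
[ 0.6041498  -0.04820932  0.19926967] [-0.93175     0.12649955  7.01618091]
```

View pics/z7.png

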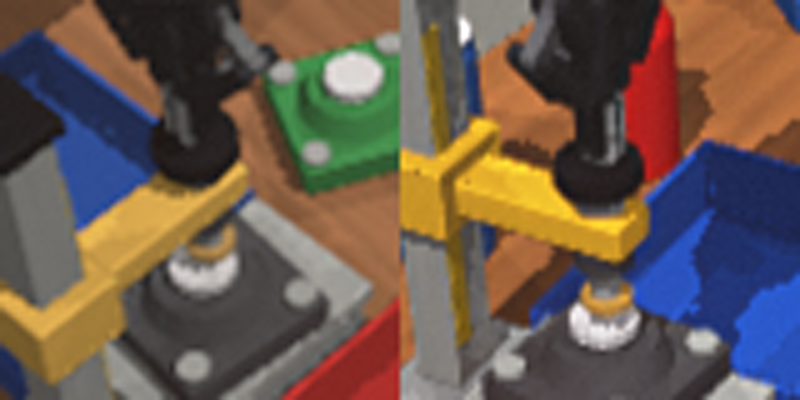

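{"op": "apply_moves", "data": {"deltas": [[0,[0,0,-0.002],0],[0,[0,0,0],0]]}}

```text
clock: 7.3
tool_pos: [0.6042, -0.0482, 0.1972]
tool_rot: [3.137, 0.163, 0.001]
wrist_force: [-1.2, 0.4, 6.4]
grip_width: 0.0
```

{"op": "apply_moves", "data": {"deltas": [[0,[0,0,-0.002],0],[0,[0,0,0],0]]}}

```text
clock: 7.55
tool_pos: [0.6042, -0.0482, 0.1952]
tool_rot: [3.137, 0.163, 0.001]
wrist_force: [-2.1, 0.4, 7.4]
grip_width: 0.003
```

{"op": "apply_moves", "data": {"deltas": [[0,[0,0,-0.002],0],[0,[0,0,0],0]]}}

```text
clock: 7.8
tool_pos: [0.6041, -0.0482, 0.1932]
tool_rot: [3.137, 0.163, 0.001]
wrist_force: [-1.2, -0.4, 8.0]
grip_width: -0.002
```

{"op": "apply_moves", "data": {"deltas": [[0,[0,0,-0.002],0],[0,[0,0,0],0]]}}

```text
clock: 8.05
tool_pos: [0.6042, -0.0482, 0.1913]
tool_rot: [3.137, 0.163, 0.001]
wrist_force: [-2.7, -0.8, 6.5]
grip_width: 0.002
```

{"op": "apply_moves", "data": {"deltas": [[0,[0,0,0],0]]}}

```text
clock: 8.18
tool_pos: [0.6041, -0.0482, 0.1914]
tool_rot: [3.137, 0.163, 0.001]
wrist_force: [-1.0, 0.5, 7.0]
grip_width: -0.002
```

{"op": "apply_moves", "data": {"deltas": [[0,[0,0,-0.001],0],[0,[0,0,0],0]]}}

```text
clock: 8.43
tool_pos: [0.6041, -0.0482, 0.1903]
tool_rot: [3.137, 0.163, 0.001]
wrist_force: [-1.8, 0.6, 7.0]
grip_width: 0.004
```

```bash
python3 - <<'E'
from h import *
for n in("scene","side"):
    f=grab_frame(n);cv2.imwrite(f"pics/{n}8.png",f[:,:,::-1])
    s=read_state();print(s['tool_pos'],s['wrist_force'])
a=cv2.imread('pics/scene8.png')[190:270,230:310];b=cv2.imread('pics/side8.png')[120:200,230:310]
cv2.imwrite('pics/z8.png',cv2.resize(np.hstack([a,b]),(800,400),interpolation=cv2.INTER_CUBIC))
E
```

```text
[ 0.60416758 -0.04822353  0.1903592 ] [-2.83997749  0.23729537  8.59909813]
[ 0.60414359 -0.0482117   0.19035459] [-1.56732053 -0.41684603  7.7986153 ]
```

View pics/z8.png

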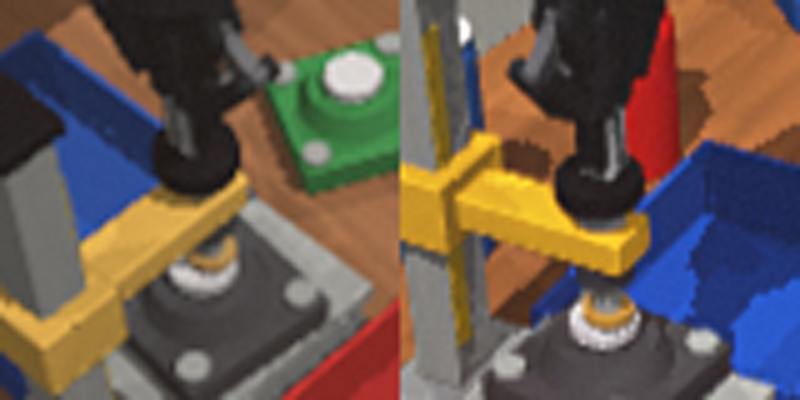

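{"op": "apply_moves", "data": {"deltas": [[0,[0,0,-0.002],0],[0,[0,0,0],0]]}}

```text
clock: 8.78
tool_pos: [0.6041, -0.0482, 0.1883]
tool_rot: [3.137, 0.163, 0.001]
wrist_force: [-2.1, -0.0, 8.1]
grip_width: -0.0
```

{"op": "apply_moves", "data": {"deltas": [[0,[0,0,-0.002],0],[0,[0,0,0],0]]}}

```text
clock: 9.02
tool_pos: [0.6041, -0.0482, 0.1863]
tool_rot: [3.137, 0.163, 0.001]
wrist_force: [-2.1, -0.2, 7.7]
grip_width: -0.001
```

{"op": "apply_moves", "data": {"deltas": [[0,[0,0,-0.002],0],[0,[0,0,0],0]]}}

```text
clock: 9.28
tool_pos: [0.6042, -0.0482, 0.1849]
tool_rot: [3.137, 0.163, 0.001]
wrist_force: [-3.3, 0.8, 10.2]
grip_width: -0.002
```

```bash
python3 - <<'E'
from h import *
for n in("scene","side"):
    f=grab_frame(n);cv2.imwrite(f"pics/{n}9.png",f[:,:,::-1])
    s=read_state();print(s['tool_pos'],s['wrist_force'])
a=cv2.imread('pics/scene9.png')[190:270,230:310];b=cv2.imread('pics/side9.png')[120:200,230:310]
cv2.imwrite('pics/z9.png',cv2.resize(np.hstack([a,b]),(800,400),interpolation=cv2.INTER_CUBIC))
E
```

```text
[ 0.60415608 -0.0482187   0.18505803] [-3.52138629  0.33817154  9.89630314]
[ 0.60416004 -0.04819784  0.18510273] [-2.82671097 -0.01969278  9.81540935]
```

View pics/z9.png

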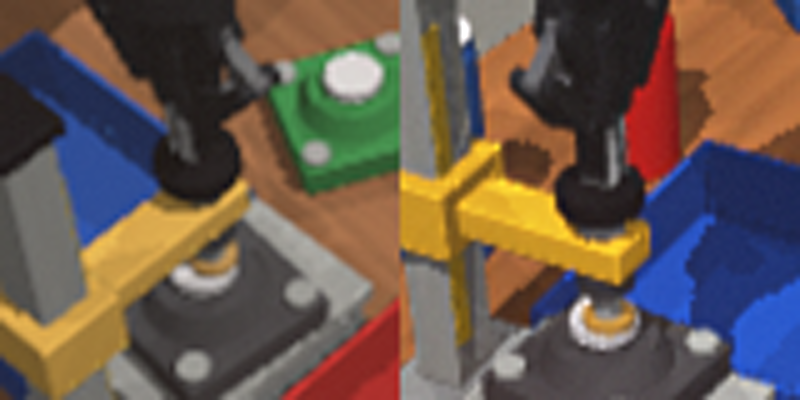

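{"op": "apply_moves", "data": {"deltas": [[0,[0,0,-0.003],0],[0,[0,0,-0.003],0],[0,[0,0,-0.003],0],[0,[0,0,0],0]]}}

```text
clock: 9.88
tool_pos: [0.6042, -0.0482, 0.1769]
tool_rot: [3.137, 0.163, 0.001]
wrist_force: [-4.2, -0.1, 14.4]
grip_width: -0.002
```

```bash
python3 - <<'E'
from h import *
for n in("scene","side"):
    f=grab_frame(n);cv2.imwrite(f"pics/{n}10.png",f[:,:,::-1])
    s=read_state();print(s['tool_pos'],s['wrist_force'])
E
```

```text
[ 0.60417405 -0.04822004  0.17707571] [-5.0585158   0.65203809 13.33375954]
[ 0.60420877 -0.04821402  0.1771574 ] [-5.48727088  0.37757013 15.08816961]
```

{"op": "apply_moves", "data": {"deltas": [[0,[0,0,-0.001],0],[0,[0,0,0],0],[0,[0,0,0],0],[0,[0,0,0],0],[0,[0,0,0],0],[0,[0,0,0],0],[0,[0,0,0],0],[0,[0,0,0],0],[0,[0,0,0],0]]}}

```text
clock: 11.1
tool_pos: [0.6042, -0.0482, 0.1763]
tool_rot: [3.137, 0.163, 0.001]
wrist_force: [-4.7, -0.2, 14.2]
grip_width: -0.002
```

```bash
python3 - <<'E'
from h import *
s=read_state();print(s['clock'],s['tool_pos'],s['wrist_force'])
for n in("scene","side"):
    f=grab_frame(n);cv2.imwrite(f"pics/{n}11.png",f[:,:,::-1])
a=cv2.imread('pics/scene11.png')[190:270,230:310];b=cv2.imread('pics/side11.png')[120:200,230:310]
cv2.imwrite('pics/z11.png',cv2.resize(np.hstack([a,b]),(800,400),interpolation=cv2.INTER_CUBIC))
cv2.imwrite('pics/w11.png',cv2.resize(np.hstack([cv2.imread('pics/scene11.png')[0:320,120:440],cv2.imread('pics/side11.png')[0:320,120:440]]),(800,400)))
E
```

```text
11.1 [ 0.60417958 -0.04821896  0.17632834] [-4.7113071  -0.19398528 14.23263294]
```

View pics/z11.png

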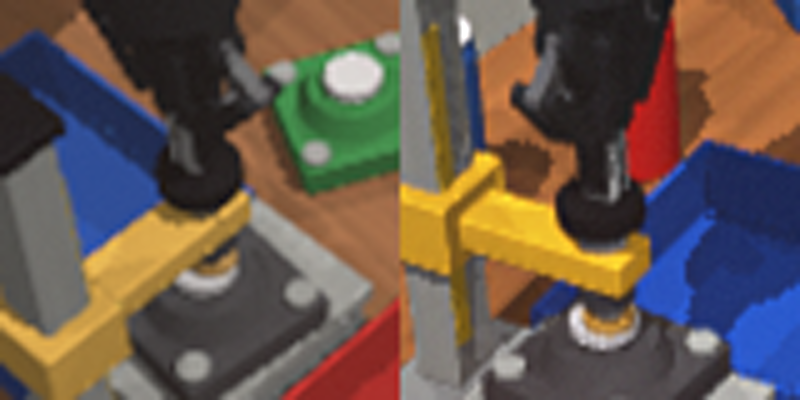

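View pics/w11.png

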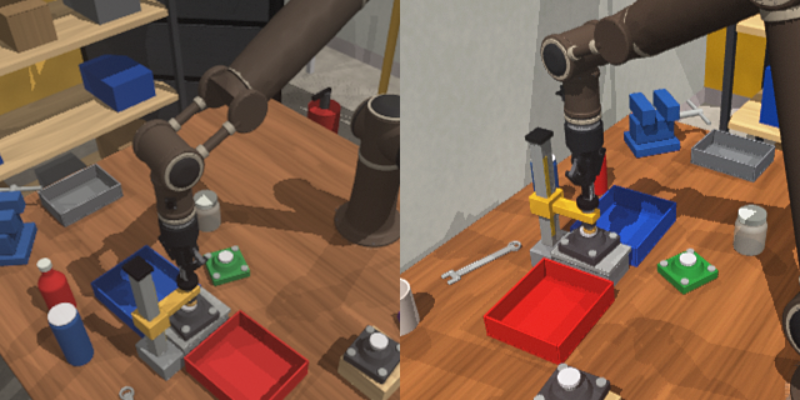

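```bash
python3 - <<'E'
from h import *
K,T=cam('wrist');R,t=T[:3,:3],T[:3,3];c=-R.T@t
s=read_state();print(c,s['tool_pos'])
for zb in(0,.02,.038):
  c2=c+[0,0,.2899-s['tool_pos'][2]+zb]
  for uv in[(125,101),(145,222),(516,101),(492,222)]:
    d=R.T@np.linalg.inv(K)@[*uv,1];print(zb,uv,(c2+d*(.055-c2[2])/d[2])[:2])
S=lambda x,y:(185+(x+.5)/3.75-.5,180+(y+.5)/3.75-.5)
D=lambda x,y:(180+(x+.5)/3-.5,90+(y+.5)/3-.5)
for a in[(476,258),(682,408),(518,590),(311,400),(197,62),(32,178)]:print('sc',onz('scene',S(*a),.055)[:2])
for a in[(168,350),(333,405),(205,558),(22,490),(337,177),(484,215)]:print('si',onz('side',D(*a),.055)[:2])
E
```

```text
[ 0.68029012 -0.04095496  0.3438734 ] [ 0.60419802 -0.04819718  0.17631298]
0 (125, 101) [0.67080894 0.22420965]
0 (145, 222) [0.49423027 0.21142393]
0 (516, 101) [ 0.72637211 -0.30636891]
0 (492, 222) [ 0.55030355 -0.32477466]
0.02 (125, 101) [0.67033778 0.23738683]
0.02 (145, 222) [0.48498415 0.22396573]
0.02 (516, 101) [ 0.72866212 -0.31955848]
0.02 (492, 222) [ 0.54384396 -0.33887889]
0.038 (125, 101) [0.66991373 0.24924628]
0.038 (145, 222) [0.47666264 0.23525335]
0.038 (516, 101) [ 0.73072313 -0.33142909]
0.038 (492, 222) [ 0.53803032 -0.3515727 ]
sc [0.5128163  0.01286219]
sc [0.49468151 0.2171442 ]
sc [0.67678943 0.23783256]
sc [0.68688111 0.02629544]
sc [ 0.54776708 -0.31600168]
sc [ 0.72366785 -0.29954779]
si [0.68018562 0.02333203]
si [0.50738386 0.00700273]
si [0.49002418 0.21170888]
si [0.66601491 0.23080211]
si [ 0.71336804 -0.30335375]
si [ 0.54278684 -0.3233485 ]
```

{"op": "apply_moves", "data": {"deltas": [[0,[0,0,0.008],0],[0,[0,0,0.015],0],[0,[0,0,0.02],0],[0,[0,0,0.02],0],[0,[0,0,0.02],0],[0,[0,0,0.02],0],[0,[0,0,0.025],0],[0,[0,0,0.025],0]]}}

```text
clock: 12.2
tool_pos: [0.603, -0.048, 0.3272]
tool_rot: [-3.137, -0.163, 0.004]
wrist_force: [-0.0, -0.1, -0.5]
grip_width: -0.002
```

```bash
python3 - <<'E'
from h import *
K,T=cam('wrist');R,t=T[:3,:3],T[:3,3];c=-R.T@t
s=read_state();p=s['tool_pos'];print(c-p)
for v in(235,240,245,252,260,280,300):
    d=R.T@np.linalg.inv(K)@[319,v,1]; k=(p[0]-c[0])/d[0]; print(v,(c+k*d-p))
f=grab_frame('wrist');cv2.imwrite('pics/w12.png',f[:,:,::-1])
E
```

```text
[0.07669035 0.00714324 0.1672804 ]
235 [ 0.         -0.00063336 -0.0027111 ]
240 [ 0.         -0.000644    0.00498823]
245 [ 0.         -0.00065383  0.01210055]
252 [ 0.         -0.0006664   0.02119297]
260 [ 0.        -0.0006793  0.0305179]
280 [ 0.         -0.00070609  0.04990188]
300 [ 0.         -0.00072713  0.06512091]
```

View pics/w12.png

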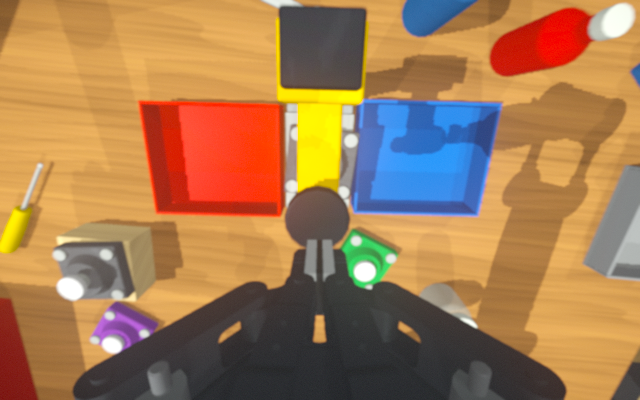

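{"op": "apply_moves", "data": {"deltas": [[0,[-0.001,0.04,0],0],[0.0854,[-0.002,0.04,0],-1],[0.0854,[-0.001,0.04,0],0],[0.0854,[0,0,-0.05],0],[0.0854,[0,0,-0.05],0],[0.0854,[0,0,-0.05],0],[0.0854,[0,0,-0.05],0],[0.0854,[0,0,-0.045],0],[0.0854,[0,0,0],0]]}}

```text
clock: 13.38
tool_pos: [0.5944, 0.0716, 0.0767]
tool_rot: [-3.139, -0.135, 0.02]
wrist_force: [-0.5, -0.6, 0.7]
grip_width: 0.997
```

```bash
cat > v.py <<'E'
from h import *
import sys
k=sys.argv[1]
s=read_state();print(s['clock'],s['tool_pos'],s['tool_rot'],s['wrist_force'],s['joint_pos'],s['grip_width'])
I={}
for n in("scene","side"):
    f=grab_frame(n);cv2.imwrite(f"pics/{n}{k}.png",f[:,:,::-1]);I[n]=f[:,:,::-1]
a=I['scene'][140:340,180:380];b=I['side'][90:290,180:380]
cv2.imwrite(f'pics/v{k}.png',cv2.resize(np.hstack([a,b]),(800,400),interpolation=cv2.INTER_CUBIC))
E
python3 v.py 13
```

```text
13.375 [0.59437795 0.07162677 0.07671665] [-3.13857969 -0.13525105  0.01960523] [-0.52745165 -0.62433462  0.66963735] [4.71531901e-02 4.16702659e-01 1.77674523e+00 1.09761121e-04
 9.60625813e-01 1.53175320e+00] 0.9968912457488994
```

View pics/v13.png

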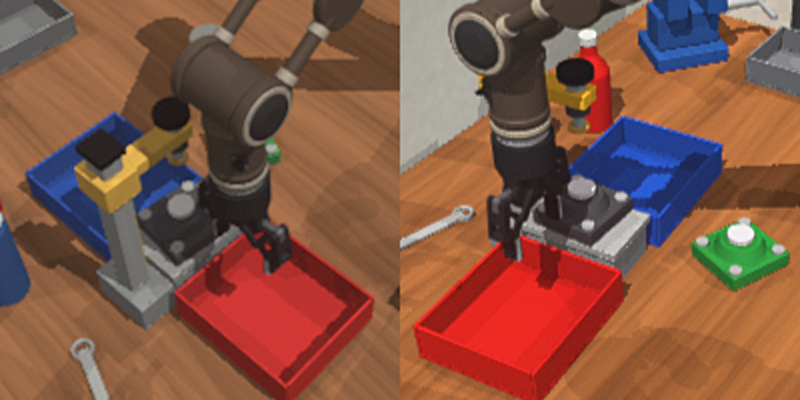

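```bash
python3 - <<'E'
from h import *
print(tri('scene',(319,274),'side',(237,219)))
a=cv2.imread('pics/scene13.png')[225:285,280:340];b=cv2.imread('pics/side13.png')[175:235,215:275]
cv2.imwrite('pics/z13.png',cv2.resize(np.hstack([a,b]),(800,400),interpolation=cv2.INTER_CUBIC))
E
```

```text
(array([0.58618368, 0.12560037, 0.12311328]), np.float64(0.004459027681897096))
```

View pics/z13.png

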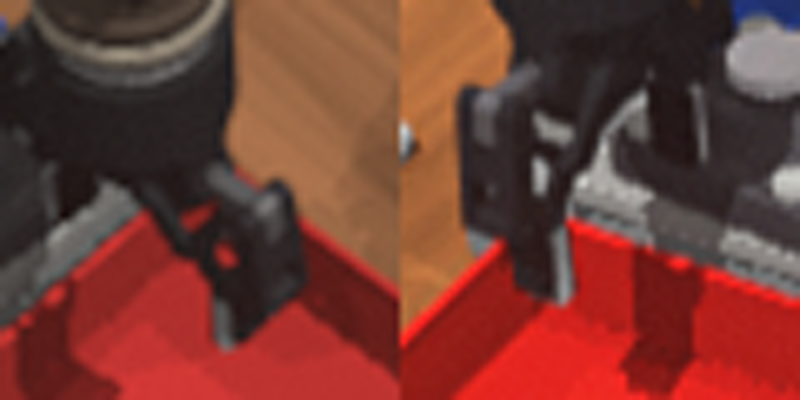

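{"op": "apply_moves", "data": {"deltas": [[0.0854,[0.004,0,-0.02],0],[0.0854,[0,0,-0.015],0],[0.0854,[0,0,-0.008],0],[0.0854,[0,0,0],0]]}}

```text
clock: 13.98
tool_pos: [0.6029, 0.0718, 0.0379]
tool_rot: [3.139, 0.135, -0.003]
wrist_force: [-0.2, -0.2, 0.4]
grip_width: 0.999
```

```bash
python3 v.py 14
```

```text
13.975 [0.60292153 0.07179488 0.03789347] [ 3.13866478  0.13532711 -0.00343787] [-0.20687892 -0.17471048  0.3736124 ] [ 4.68172647e-02  4.80266632e-01  1.77775808e+00 -2.32301759e-06
  8.85756589e-01  1.53143616e+00] 0.999265583314362
```

View pics/v14.png

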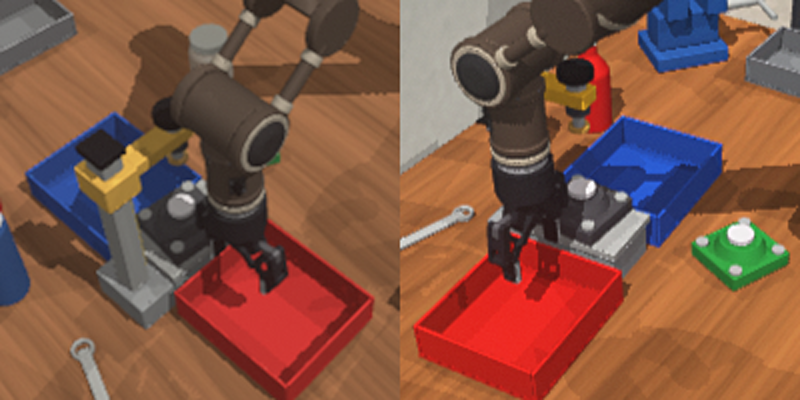

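```bash
python3 - <<'E'
from h import *
v=lambda x,y:(180+x/2,140+y/2)
w=lambda x,y:(180+(x-400)/2,90+y/2)
print(tri('scene',v(265,140),'side',w(475,70)))
# ring of gripper top center
print(tri('scene',v(237,207),'side',w(522,160)), )
s=read_state();print(s['tool_pos'])
for dy in(-.1,-.06,-.04,0,.05): print(dy,(proj('scene',(.603,.072+dy,.31))-[180,140])*2,(proj('side',(.603,.072+dy,.31))-[180,90])*2+[400,0])
E
```

```text
(array([0.6025704 , 0.13003684, 0.38714732]), np.float64(0.0024775740875401784))
(array([0.60641741, 0.07300605, 0.22809595]), np.float64(0.012899606733220256))
[0.60404863 0.07188766 0.03907284]
-0.1 [180.38585717 112.35015757] [566.26505873  70.53572444]
-0.06 [200.86078194 129.6072347 ] [546.3965203   84.74289448]
-0.04 [211.40181253 138.49163256] [536.13273348  92.08210391]
0 [233.12162061 156.79794662] [514.90886733 107.25841276]
0.05 [261.53518838 180.74602634] [486.98993714 127.22208497]
```

{"op": "apply_moves", "data": {"deltas": [[0.0854,[-0.003,0,-0.003],0],[0.0854,[0.001,-0.01,0],0],[0.0854,[0.001,-0.008,0],0],[0.0854,[0.001,-0.008,0],0],[0.0854,[0,-0.008,0],0],[0.0854,[0,0,0],0]]}}

```text
clock: 14.82
tool_pos: [0.6038, 0.0379, 0.0361]
tool_rot: [-3.138, -0.133, 0.0]
wrist_force: [-1.0, 3.6, 0.6]
grip_width: 1.001
```

```bash
python3 v.py 15
```

```text
14.825 [0.60378628 0.03791061 0.03612642] [-3.13760743e+00 -1.33162634e-01  3.56770969e-04] [-1.03628462  3.60079057  0.61257563] [-9.90954132e-03  4.78368213e-01  1.78537406e+00  1.49078295e-03
  8.78138533e-01  1.47510390e+00] 1.000794105857274
```

View pics/v15.png

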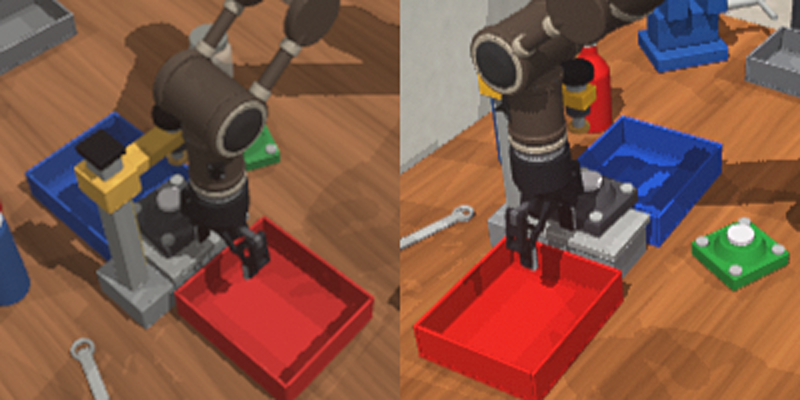

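{"op": "apply_moves", "data": {"deltas": [[0.0854,[0.001,-0.007,0],0],[0.0854,[0,-0.006,0],0],[0.0854,[0.001,-0.004,0],0],[0.0854,[0,0,0],0]]}}

```text
clock: 15.42
tool_pos: [0.6057, 0.0217, 0.0361]
tool_rot: [-3.137, -0.134, 0.001]
wrist_force: [-1.6, 4.6, 1.0]
grip_width: 1.001
```

```bash
python3 v.py 16
```

```text
15.425 [0.60567901 0.02168983 0.0361065 ] [-3.13719954e+00 -1.34263410e-01  8.29528997e-04] [-1.61592218  4.55170656  0.96836027] [-0.03687371  0.48029004  1.78238672  0.00191367  0.87956449  1.44715996] 1.0010654074762015
```

View pics/v16.png

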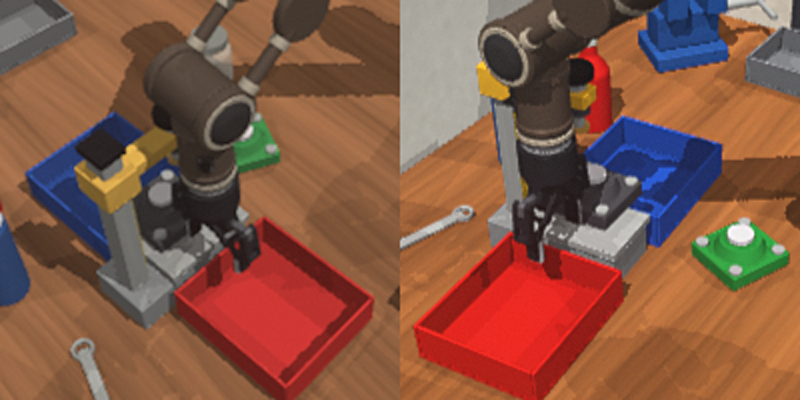

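{"op": "apply_moves", "data": {"deltas": [[0.0854,[0,0.03,0.0],0],[0.0854,[-0.02,0.01,0],10],[0.0854,[-0.02,0,0],10],[0.0854,[-0.02,0,0],10],[0.0854,[-0.017,0,0],10],[0.0854,[0,0,0],10],[0.0854,[0,0,0],10],[0.0854,[0,0,0],10],[0.0854,[0,0,0],10],[0.0854,[0,0,0],10]]}}

```text
clock: 16.77
tool_pos: [0.5295, 0.06, 0.0362]
tool_rot: [2.115, 2.321, -0.0]
wrist_force: [-0.7, -0.5, 0.5]
grip_width: 1.0
```

```bash
python3 v.py 17; python3 - <<'E'
from h import *
f=grab_frame('wrist');cv2.imwrite('pics/w17.png',f[:,:,::-1])
E
```

```text
16.775 [0.52951359 0.05997952 0.03619241] [ 2.11498306e+00  2.32063509e+00 -3.14027237e-04] [-0.69892971 -0.49587574  0.51158268] [ 3.19568427e-02  3.64524186e-01  1.95957570e+00 -1.88746905e-03
  8.16365257e-01 -5.94124615e-02] 1.0004442588403888
```

View pics/v17.png

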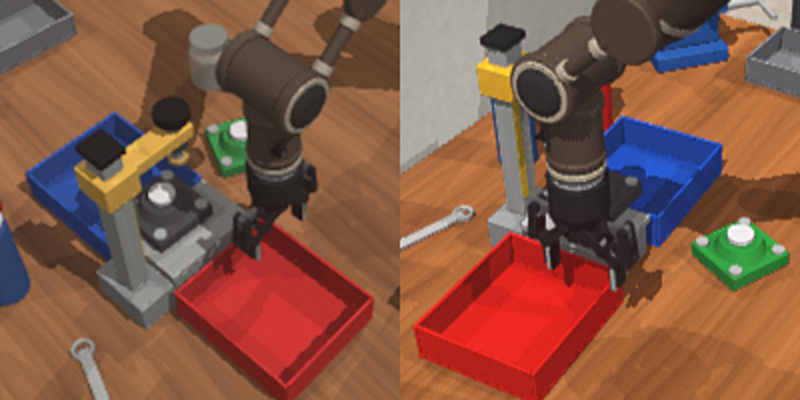

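View pics/w17.png

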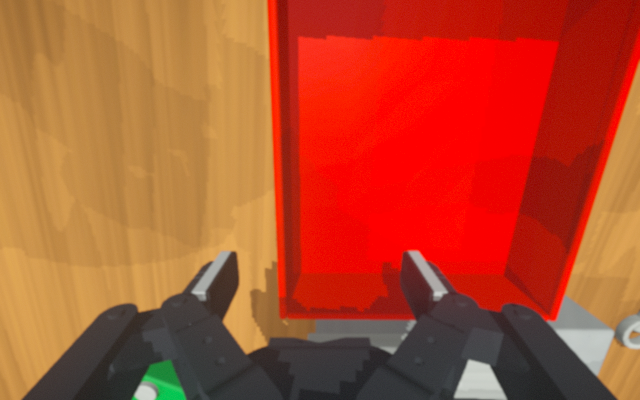

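{"op": "apply_moves", "data": {"deltas": [[0.0854,[0.003,-0.025,0],0],[0.0854,[0.004,-0.03,0],0],[0.0854,[0.002,-0.02,0],0],[0.0854,[0.001,-0.008,0],0],[0.0854,[0.001,-0.006,0],0],[0.0854,[0,-0.004,0],0],[0.0854,[0,0,0],0]]}}

```text
clock: 17.8
tool_pos: [0.5391, -0.0308, 0.0359]
tool_rot: [-2.122, -2.314, -0.0]
wrist_force: [-1.6, 3.3, 3.0]
grip_width: 1.002
```

```bash
python3 v.py 18
```

```text
17.8 [ 0.53907493 -0.03076136  0.03594768] [-2.12172321e+00 -2.31369329e+00 -4.34872635e-05] [-1.56044718  3.31452781  2.95258938] [-1.38510346e-01  3.77572726e-01  1.94087762e+00  1.84184965e-03
  8.25056679e-01 -2.26269743e-01] 1.0023243305922487
```

View pics/v18.png

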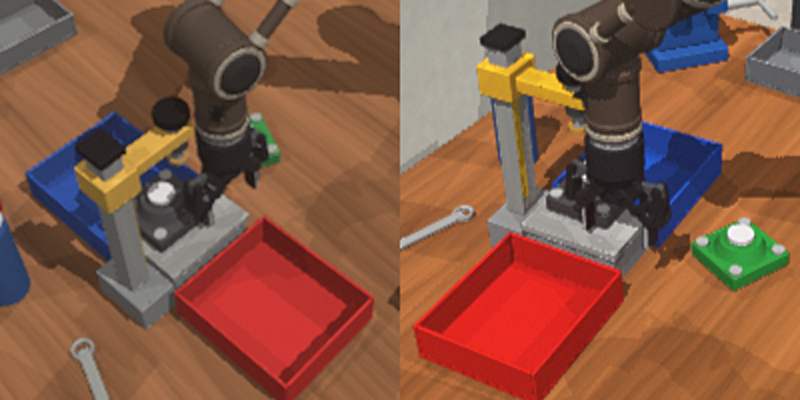

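{"op": "apply_moves", "data": {"deltas": [[0.0854,[0.001,-0.006,0],0],[0.0854,[0,-0.006,0],0],[0.0854,[0,-0.004,0],0],[0.0854,[0,0,0],0]]}}

```text
clock: 18.4
tool_pos: [0.5396, -0.0466, 0.0359]
tool_rot: [-2.121, -2.313, 0.001]
wrist_force: [-3.7, 5.0, 4.6]
grip_width: 1.0
```

```bash
python3 v.py 19
```

```text
18.4 [ 0.53959453 -0.04658256  0.0358827 ] [-2.12070604e+00 -2.31332372e+00  7.30476723e-04] [-3.6927021   5.03476728  4.56253234] [-1.67407953e-01  3.80873645e-01  1.93613034e+00  1.90731939e-03
  8.27615279e-01 -2.55527590e-01] 0.9996370709589243
```

View pics/v19.png

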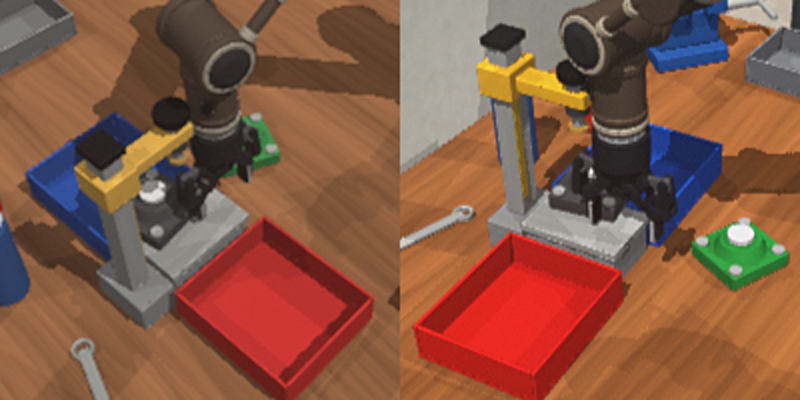

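{"op": "apply_moves", "data": {"deltas": [[0.0854,[0.001,-0.006,0],0],[0.0854,[0,-0.006,0],0],[0.0854,[0,-0.004,0],0],[0.0854,[0,0,0],0]]}}

```text
clock: 19.0
tool_pos: [0.5426, -0.0643, 0.0363]
tool_rot: [2.122, 2.314, 0.0]
wrist_force: [0.6, 0.0, 0.5]
grip_width: 0.995
```

```bash
python3 v.py 20
```

```text
19.0 [ 0.54263704 -0.06433354  0.03633287] [2.12160728e+00 2.31431021e+00 4.48591200e-04] [0.63573958 0.00236728 0.46889327] [-1.97211296e-01  3.85225754e-01  1.92837015e+00 -1.05385260e-03
  8.26166687e-01 -2.83326224e-01] 0.995367589379818
```

View pics/v20.png

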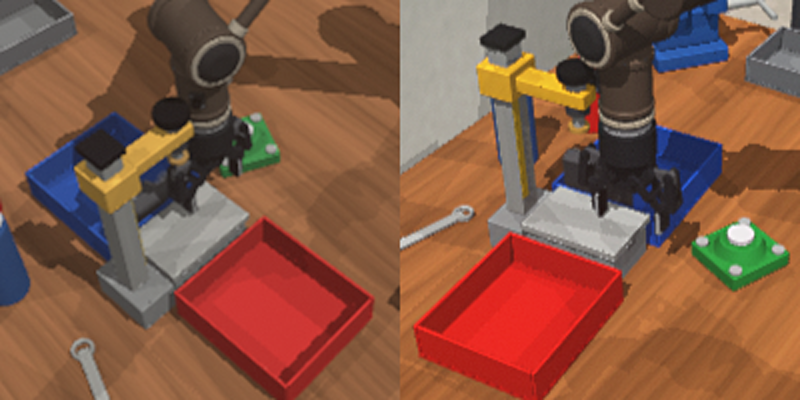

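{"op": "apply_moves", "data": {"deltas": [[0.0854,[-0.003,0.03,0],0],[0.0854,[-0.01,0.05,0],0],[0.0854,[-0.02,0.05,0.01],0],[0.0854,[-0.03,0.03,0.04],0],[0.0854,[-0.02,0,0.05],0],[0.0854,[0,0,0],0]]}}

```text
clock: 19.85
tool_pos: [0.4614, 0.0966, 0.1398]
tool_rot: [2.118, 2.312, 0.01]
wrist_force: [-0.2, 0.9, -1.1]
grip_width: 1.002
```

```bash
python3 v.py 21
```

```text
19.85 [0.46137302 0.09660908 0.13983793] [2.11774231 2.31213892 0.00972281] [-0.1737115   0.93780988 -1.09125158] [ 1.14427771e-01  8.63009057e-02  2.05013943e+00 -7.02504252e-04
  9.96428361e-01  2.70970856e-02] 1.0018805766489365
```

View pics/v21.png

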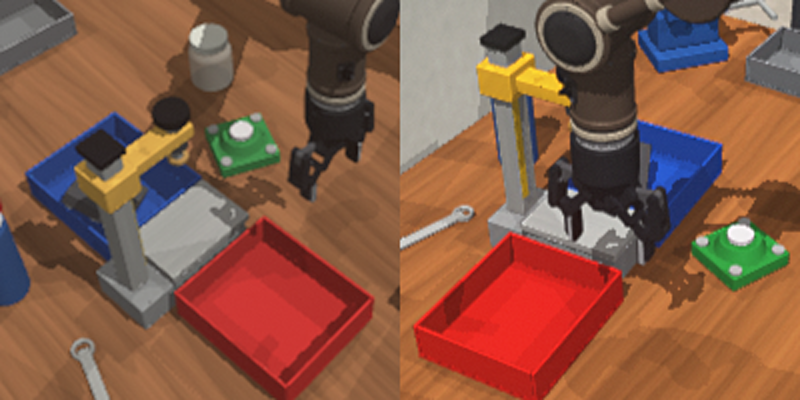

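{"op": "apply_moves", "data": {"deltas": [[0.0854,[-0.01,0.02,0.055],0],[0.0854,[-0.01,0.02,0.055],0],[0.0854,[-0.01,0.02,0.055],0],[0.0854,[-0.01,0.02,0.055],0],[0.0854,[0,0,0],0]]}}

```text
clock: 20.58
tool_pos: [0.4216, 0.1773, 0.3599]
tool_rot: [2.12, 2.313, 0.011]
wrist_force: [0.5, 0.0, -0.8]
grip_width: 1.0
```

```bash
python3 v.py 22; python3 - <<'E'
import cv2,numpy as np
a=cv2.imread('pics/scene22.png')[190:270,185:265];b=cv2.imread('pics/side22.png')[140:220,240:320]
cv2.imwrite('pics/z22.png',cv2.resize(np.hstack([a,b]),(800,400),interpolation=cv2.INTER_CUBIC))
E
```

```text
20.575 [0.42155071 0.17730789 0.35987228] [2.11981785 2.31321923 0.01110239] [ 0.48168276  0.03822818 -0.81299169] [ 3.02784990e-01 -1.40672029e-01  1.81358379e+00  1.30365284e-04
  1.46057205e+00  2.15571897e-01] 0.9998755479111847
```

View pics/z22.png

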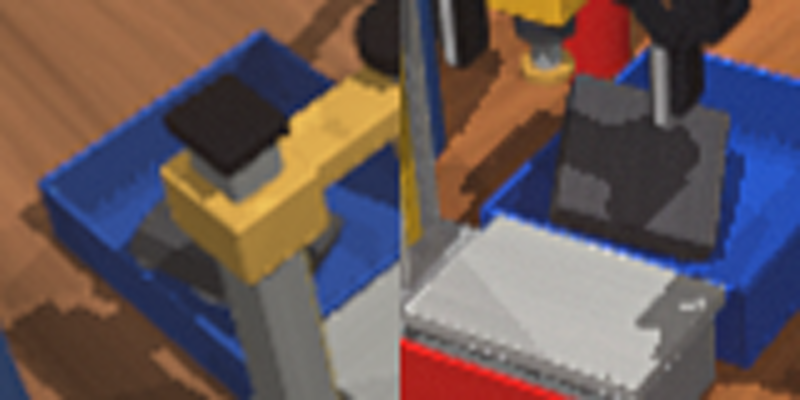

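View pics/side22.png

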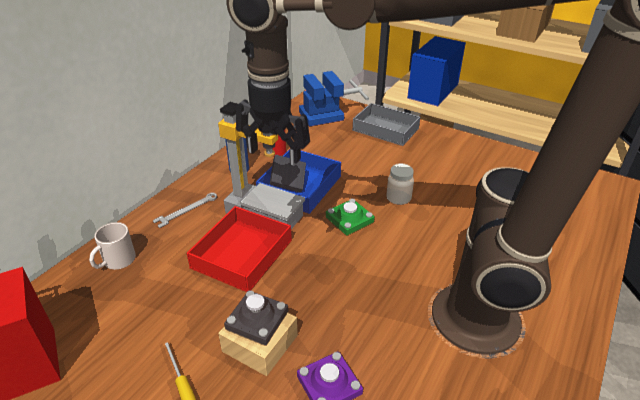

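{"op": "apply_moves", "data": {"deltas": [[0.0854,[0.01,-0.058,0.01],0],[0.0854,[0.01,-0.06,0.01],0],[0.0854,[0.01,-0.06,0.01],0],[0.0854,[0.01,-0.06,0.01],0],[0.0854,[0.01,-0.06,0],0],[0.0854,[0.01,-0.06,0],0],[0.0854,[0.01,-0.06,0],0],[0.0854,[0,0,0],0]]}}

```text
clock: 21.68
tool_pos: [0.4873, -0.2464, 0.3908]
tool_rot: [-2.127, -2.302, 0.005]
wrist_force: [0.1, 0.4, -0.9]
grip_width: 1.003
```

```bash
python3 v.py 23; python3 - <<'E'
from h import *
f=grab_frame('wrist');cv2.imwrite('pics/w23.png',f[:,:,::-1])
np.save('w23.npy',camera_params('wrist')['extrinsics'])
E
```

```text
21.675 [ 0.48728806 -0.24637125  0.39076598] [-2.12663779 -2.30207139  0.00467713] [ 0.12641104  0.43308179 -0.88542063] [-5.46966773e-01  4.79992318e-02  1.57379353e+00 -1.43332191e-03
  1.52780335e+00 -6.26083652e-01] 1.0025977161007993
```

View pics/w23.png

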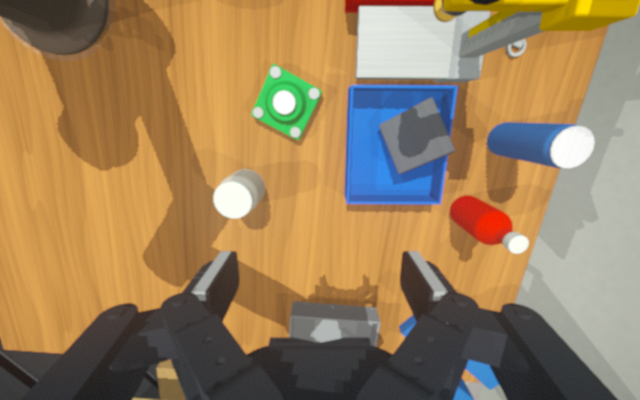

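View pics/v23.png

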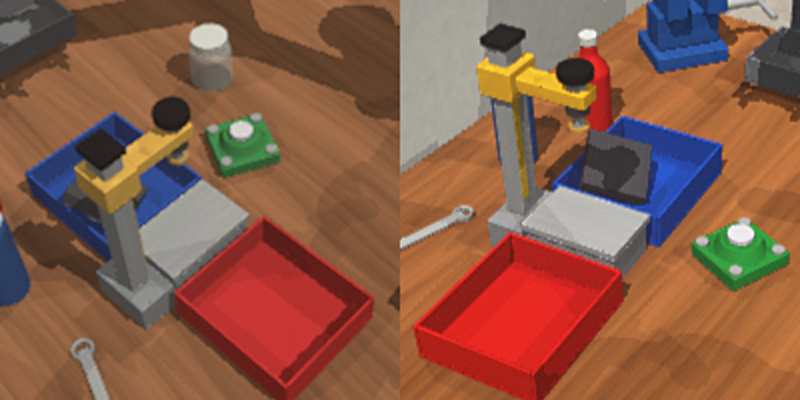

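```bash
python3 - <<'E'
from h import *
np.set_printoptions(precision=4,suppress=True)
for a,b in[((417,136),(288.4,173)),((453,142),(275,155)),((401,174),(306,161)),((380,130),(302.4,191.6)),((434,98),(270.6,183))]:
    print(tri('wrist',a,'side',b))
f=grab_frame('wrist');cv2.imwrite('pics/w24.png',f[:,:,::-1])
g=cv2.absdiff(cv2.imread('pics/w23.png'),cv2.imread('pics/w24.png'))[60:220,330:480];print(g.max(),g.mean())
print(onz('wrist',(358,87),.055),onz('wrist',(456,86),.055),onz('wrist',(441,204),.055),onz('wrist',(347,203),.055))
print(onz('scene',(285,158),.1),onz('side',(401,170),.1),tri('scene',(423,272),'side',(255,302)))
E
```

```text
(array([ 0.6535, -0.1883,  0.0521]), np.float64(0.008442176684308661))
(array([ 0.699 , -0.1899,  0.1   ]), np.float64(0.004362566382629532))
(array([ 0.634 , -0.2569,  0.063 ]), np.float64(0.007841415966825688))
(array([ 0.5987, -0.1842,  0.0047]), np.float64(0.003668724601387287))
(array([ 0.672 , -0.1225,  0.0488]), np.float64(0.007881063126448587))
66 3.5545555555555555
[ 0.5428 -0.1149  0.055 ] [ 0.7076 -0.099   0.055 ] [ 0.7276 -0.3075  0.055 ] [ 0.5483 -0.3213  0.055 ]
[ 0.3419 -0.3131  0.1   ] [ 0.3411 -0.3173  0.1   ] (array([0.3862, 0.3115, 0.1251]), np.float64(0.00034054175859963074))
```

```bash
python3 - <<'E'
from h import *
np.set_printoptions(precision=4,suppress=True)
print('rim',tri('wrist',(347,203),'side',(341,161.3)))
f=grab_frame('side');cv2.imwrite('pics/side25.png',f[:,:,::-1])
w=grab_frame('wrist');cv2.imwrite('pics/w25.png',w[:,:,::-1])
g=cv2.absdiff(cv2.imread('pics/side25.png'),cv2.imread('pics/side23.png'))[140:220,240:330];print(g.max(),g.mean())
b=f[110:220,240:350,::-1];a=w[60:220,330:490,::-1]
cv2.imwrite('pics/z25.png',np.hstack([cv2.resize(a,(400,400),interpolation=cv2.INTER_CUBIC),cv2.resize(b,(400,400),interpolation=cv2.INTER_CUBIC)]))
E
```

```text
rim (array([ 0.5459, -0.3231,  0.0541]), np.float64(0.00575490371736827))
33 1.2919444444444443
```

View pics/z25.png

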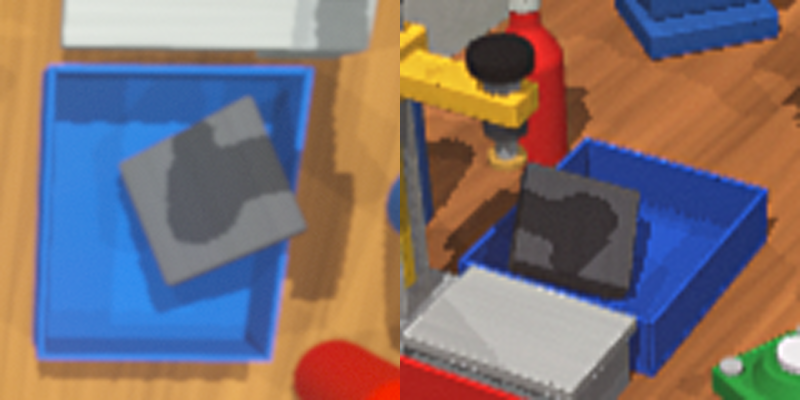

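```bash
python3 - <<'E'
from h import *
np.set_printoptions(precision=4,suppress=True)
P=[]
for a,b in[((451.6,152),(274.4,155.4)),((397,173.5),(306,162.2)),((378,125),(303.8,189.8)),((430.2,98.6),(271,182))]:
    p,r=tri('wrist',a,'side',b);P.append(p);print(p,r)
P=np.array(P);print(P.mean(0),[np.linalg.norm(P[i]-P[(i+1)%4]) for i in range(4)],np.linalg.norm(P[0]-P[2]),np.linalg.norm(P[1]-P[3]))
E
```

```text
[ 0.7125 -0.2064  0.084 ] 0.0016526286596158376
[ 0.6321 -0.2567  0.0588] 0.0046617600835886066
[ 0.5904 -0.1758  0.0209] 0.008228138516745401
[ 0.6686 -0.123   0.0527] 0.004384792792472249
[ 0.6509 -0.1905  0.0541] [np.float64(0.0981445583379394), np.float64(0.09861736217554712), np.float64(0.09954861986690898), np.float64(0.09937133010794082)] 0.1407895543392284 0.1388007822747881
```

{"op": "apply_moves", "data": {"deltas": [[0,[0.055,0.018,0],0],[0,[0.055,0.018,0],0],[0,[0.052,0.018,0],0],[0,[0,0,-0.06],0],[0,[0,0,-0.06],0],[0,[0,0,-0.06],0],[0,[0,0,-0.06],0],[0,[0,0,-0.06],0],[0,[0,0,0],0]]}}

```text
clock: 23.1
tool_pos: [0.6453, -0.1847, 0.0896]
tool_rot: [-2.113, -2.307, 0.008]
wrist_force: [0.1, -0.1, -0.6]
grip_width: -0.001
```

```bash
python3 v.py 26
```

```text
23.1 [ 0.64533393 -0.18471395  0.08963351] [-2.11285287 -2.30747763  0.00840014] [ 0.09019721 -0.11659524 -0.60415295] [-3.43651471e-01  5.23392198e-01  1.58397894e+00  5.66602326e-05
  1.04820133e+00 -4.31682175e-01] -0.0011136111282190877
```

View pics/v26.png

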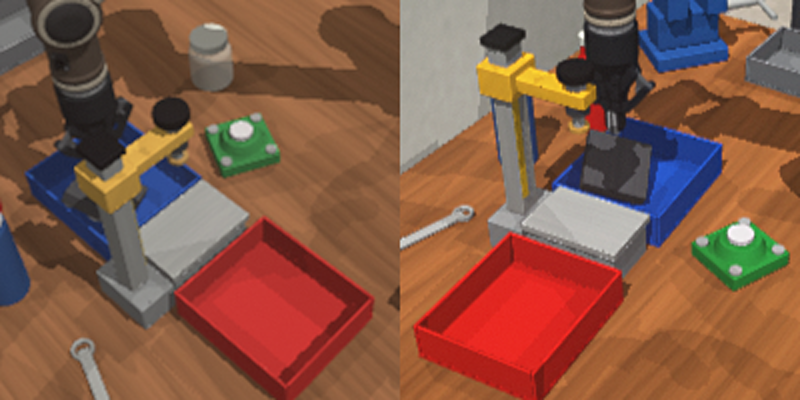

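{"op": "apply_moves", "data": {"deltas": [[0,[0,0,-0.02],0],[0,[0,0,-0.013],0],[0,[0,0,-0.005],0],[0,[0,0,0],0]]}}

```text
clock: 23.7
tool_pos: [0.6505, -0.1881, 0.0575]
tool_rot: [-2.123, -2.314, 0.001]
wrist_force: [0.7, 0.3, -0.0]
grip_width: -0.001
```

{"op": "apply_moves", "data": {"deltas": [[0,[0,0,-0.003],0],[0,[0,0,0],0]]}}

```text
clock: 23.95
tool_pos: [0.651, -0.1882, 0.0551]
tool_rot: [2.124, 2.315, 0.0]
wrist_force: [-0.3, 0.6, -1.0]
grip_width: 0.002
```

{"op": "apply_moves", "data": {"deltas": [[0,[0,0,-0.003],0],[0,[0,0,0],0]]}}

```text
clock: 24.2
tool_pos: [0.6507, -0.1881, 0.0517]
tool_rot: [-2.123, -2.315, 0.0]
wrist_force: [-0.2, -0.4, 0.2]
grip_width: -0.0
```

{"op": "apply_moves", "data": {"deltas": [[0,[0,0,-0.005],0],[0,[0,0,0],0]]}}

```text
clock: 24.45
tool_pos: [0.6503, -0.1879, 0.0462]
tool_rot: [-2.123, -2.314, 0.001]
wrist_force: [-0.3, -0.9, -0.5]
grip_width: -0.004
```

{"op": "apply_moves", "data": {"deltas": [[0,[0,0,-0.003],0],[0,[0,0,0],0]]}}

```text
clock: 24.7
tool_pos: [0.6506, -0.188, 0.0436]
tool_rot: [-2.123, -2.315, 0.0]
wrist_force: [-0.3, -0.7, 0.9]
grip_width: 0.0
```

{"op": "apply_moves", "data": {"deltas": [[0,[0,0,-0.003],0],[0,[0,0,0],0]]}}

```text
clock: 24.95
tool_pos: [0.6516, -0.1885, 0.0416]
tool_rot: [2.123, 2.314, 0.001]
wrist_force: [0.1, -0.2, 2.1]
grip_width: 0.004
```

{"op": "apply_moves", "data": {"deltas": [[0,[0,0,-0.002],0],[0,[0,0,0],0]]}}

```text
clock: 25.2
tool_pos: [0.6529, -0.189, 0.041]
tool_rot: [2.121, 2.312, 0.002]
wrist_force: [-0.4, -0.7, 7.3]
grip_width: -0.001
```

```bash
python3 - <<'E'
from h import *
np.set_printoptions(precision=4,suppress=True)
T=np.load('w23.npy');K,_=cam('wrist');R,t=T[:3,:3],T[:3,3];c=-R.T@t
def oz(uv,z):
    d=R.T@np.linalg.inv(K)@[*uv,1];return c+d*(z-c[2])/d[2]
print('canbase',oz((490,140),0),'bottle base',oz((452,205),0),oz((470,210),0))
print('cantop', tri('scene',(170,252),'side',(242,205)))
for uv in((456,86),(441,204),(450,140)):print('rim',oz(uv,.055))
print(oz((592,147),.12),oz((550,147),.12),oz((515,243),.2))
E
```

```text
canbase [ 0.8204 -0.1839  0.    ] bottle base [ 0.7762 -0.3231 -0.    ] [ 0.8168 -0.3308  0.    ]
cantop (array([ 0.8194, -0.2337, -0.0622]), np.float64(0.19732773744336043))
rim [ 0.7066 -0.0997  0.055 ]
rim [ 0.7261 -0.3077  0.055 ]
rim [ 0.7165 -0.1884  0.055 ]
[ 0.9092 -0.1772  0.12  ] [ 0.8441 -0.1828  0.12  ] [ 0.7734 -0.3156  0.2   ]
```

View pics/scene22.png

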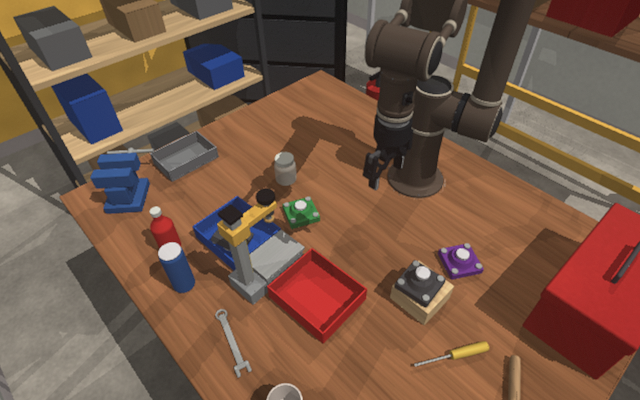

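{"op": "apply_moves", "data": {"deltas": [[0,[0,0,0.03],0],[0,[0,0,0.03],0],[0,[0.035,-0.023,0],0],[0,[0.037,-0.023,0],0],[0,[0,0,0],0],[0,[0,0,-0.03],0],[0,[0,0,-0.02],0],[0,[0,0,-0.01],0],[0,[0,0,0],0]]}}

```text
clock: 26.32
tool_pos: [0.7217, -0.2335, 0.0376]
tool_rot: [-2.122, -2.313, 0.002]
wrist_force: [0.4, -0.4, -0.3]
grip_width: -0.004
```

```bash
python3 v.py 27; python3 - <<'E'
from h import *
f=grab_frame('wrist');cv2.imwrite('pics/w27.png',f[:,:,::-1])
E
```

```text
26.325 [ 0.72170852 -0.23350755  0.03758924] [-2.12178933e+00 -2.31336375e+00  1.50079991e-03] [ 0.40983668 -0.35935429 -0.28351785] [-3.70311219e-01  7.28004875e-01  1.36646067e+00  3.76381716e-05
  1.04984206e+00 -4.56665420e-01] -0.004326111168961219
```

View pics/v27.png

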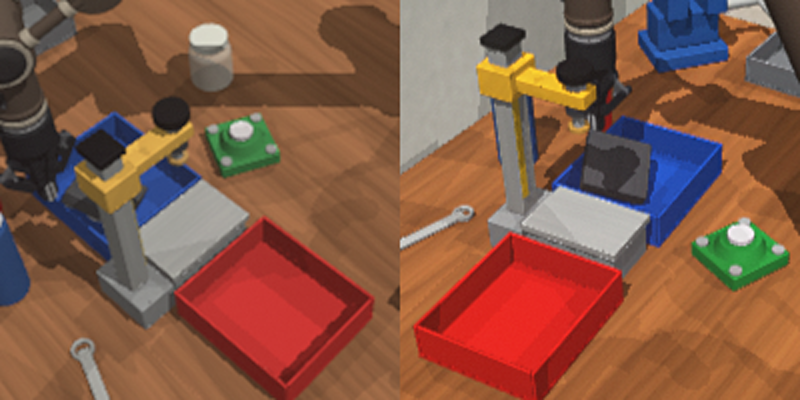

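View pics/w27.png

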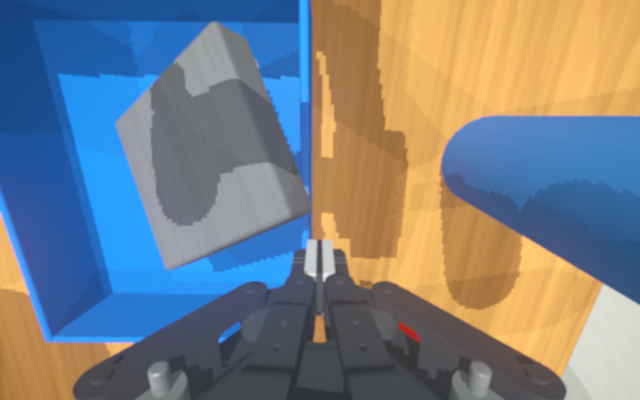

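{"op": "apply_moves", "data": {"deltas": [[0,[0.012,0.01,0],0],[0,[0,0.025,0],0],[0,[0,0.01,0],0],[0,[-0.01,-0.003,0],0],[0,[-0.01,-0.004,0],0],[0,[-0.01,-0.004,0],0],[0,[-0.01,-0.004,0],0],[0,[0,0,0],0]]}}

```text
clock: 27.48
tool_pos: [0.6963, -0.2056, 0.0404]
tool_rot: [2.123, 2.31, 0.004]
wrist_force: [5.3, 0.1, 0.5]
grip_width: 0.001
```

```bash
python3 v.py 28; python3 - <<'E'
from h import *
f=grab_frame('wrist');cv2.imwrite('pics/w28.png',f[:,:,::-1])
E
```

```text
27.475 [ 0.6962647  -0.2056219   0.04041383] [2.12282151 2.30974166 0.0043157 ] [5.34755958 0.1305271  0.50621021] [-3.47490322e-01  6.64401440e-01  1.46903727e+00  9.49646925e-04
  1.00293335e+00 -4.32288575e-01] 0.0007609680789103973
```

View pics/w28.png

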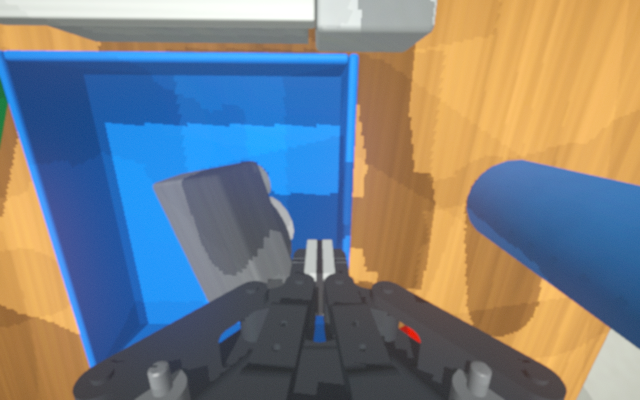

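View pics/v28.png

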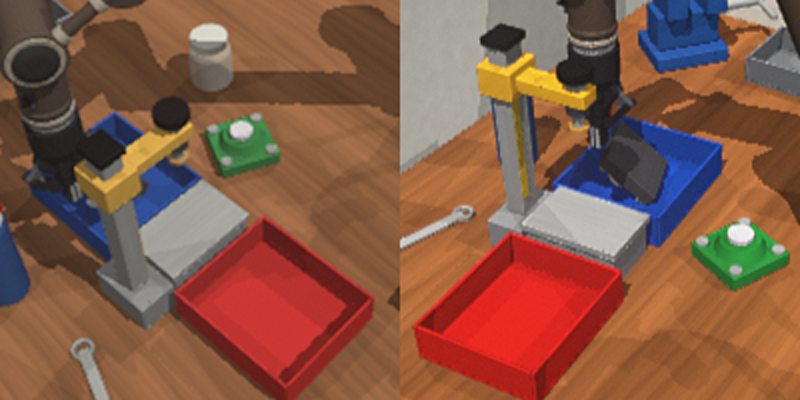

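{"op": "apply_moves", "data": {"deltas": [[0,[-0.01,0,0.002],0],[0,[-0.01,0,0.002],0],[0,[-0.008,0,0.002],0],[0,[0,0,0],0]]}}

```text
clock: 28.12
tool_pos: [0.6724, -0.2061, 0.0494]
tool_rot: [2.117, 2.305, 0.01]
wrist_force: [8.5, 0.9, 5.9]
grip_width: 0.002
```

```bash
python3 v.py 29; python3 - <<'E'
from h import *
f=grab_frame('wrist');cv2.imwrite('pics/w29.png',f[:,:,::-1])
E
```

```text
28.125 [ 0.67238689 -0.20609375  0.04936448] [2.11708218 2.30474268 0.01023821] [8.49665323 0.93988175 5.88848554] [-0.36007409  0.61060942  1.53818214  0.00188365  0.97917158 -0.44594227] 0.0017290383603489818
```

View pics/w29.png

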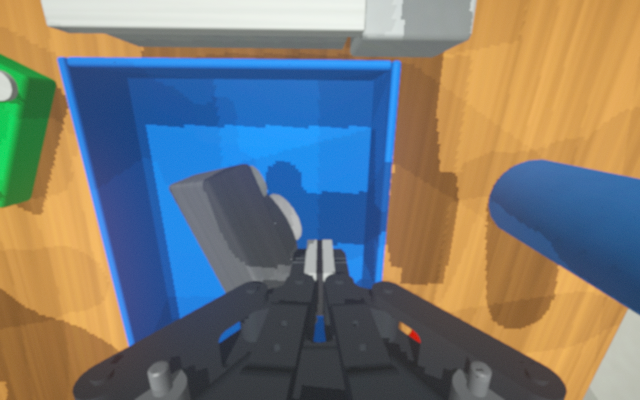

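View pics/v29.png

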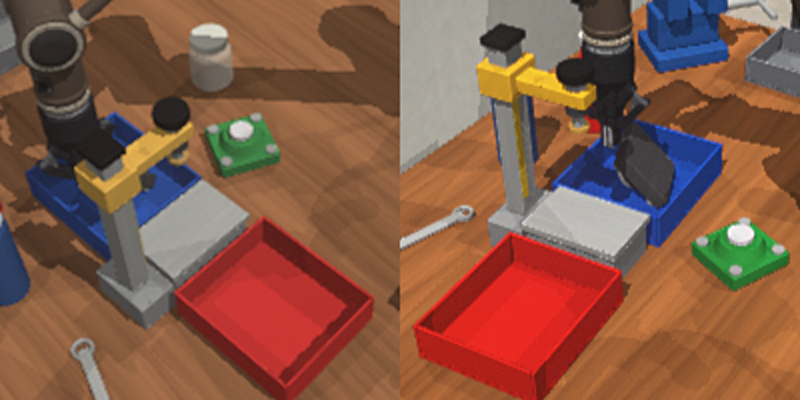

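{"op": "apply_moves", "data": {"deltas": [[0,[0.008,0,0],0],[0,[0.008,0,0],0],[0,[0.01,0,0],0],[0,[0.015,0,0],0],[0,[0,0,0.03],0],[0,[0,0,0.05],0],[0,[0,-0.03,0.06],0],[0,[0,-0.03,0.06],0],[0,[0,0,0.05],0],[0,[0,0,0],0]]}}

```text
clock: 29.52
tool_pos: [0.71, -0.2623, 0.2935]
tool_rot: [2.119, 2.307, 0.004]
wrist_force: [0.1, -0.0, 0.6]
grip_width: 0.001
```

```bash
python3 v.py 30; python3 - <<'E'
from h import *
f=grab_frame('wrist');cv2.imwrite('pics/w30.png',f[:,:,::-1])
np.save('w30.npy',camera_params('wrist')['extrinsics'])
b=cv2.imread('pics/side30.png')[110:220,240:350];cv2.imwrite('pics/z30.png',cv2.resize(b,(600,600),interpolation=cv2.INTER_CUBIC))
E
```

```text
29.525 [ 0.71002713 -0.26226039  0.29354178] [2.11881902 2.30692757 0.00373021] [ 0.0712385  -0.0224371   0.58229424] [-4.10974063e-01  5.07795805e-01  1.18495789e+00 -7.82323792e-04
  1.43928040e+00 -4.95830516e-01] 0.0014878427710412947
```

View pics/w30.png

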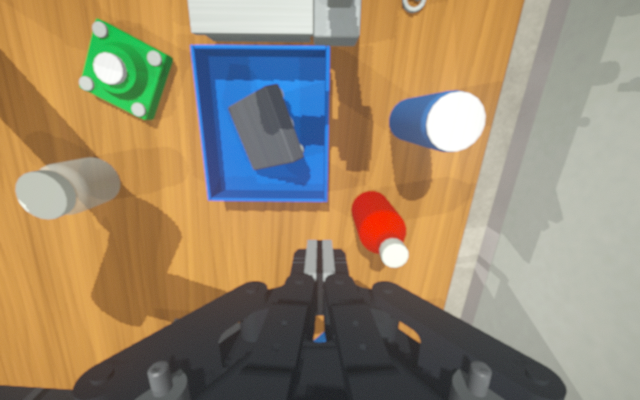

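View pics/z30.png

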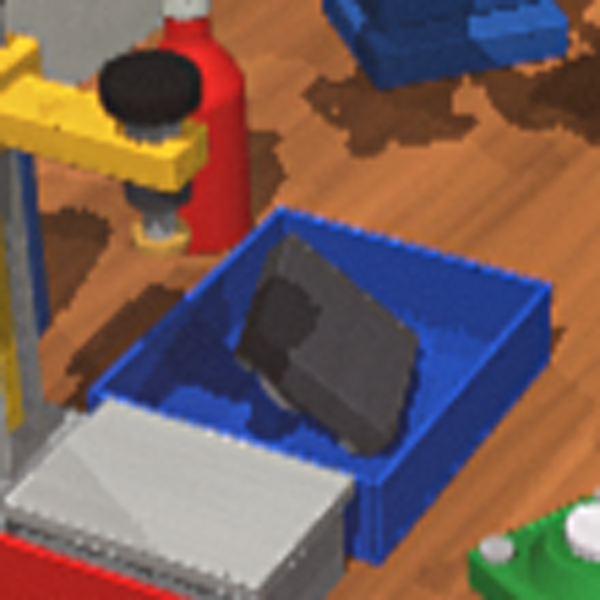

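```bash
python3 - <<'E'
import cv2,numpy as np
a=cv2.imread('pics/w30.png')[70:190,210:330];b=cv2.imread('pics/side30.png')[145:200,275:330]
f=lambda x:cv2.resize(cv2.convertScaleAbs(x,alpha=1.8,beta=10),(400,400),interpolation=cv2.INTER_CUBIC)
cv2.imwrite('pics/z31.png',np.hstack([f(a),f(b)]))
E
```

```text
(no output)
```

View pics/z31.png

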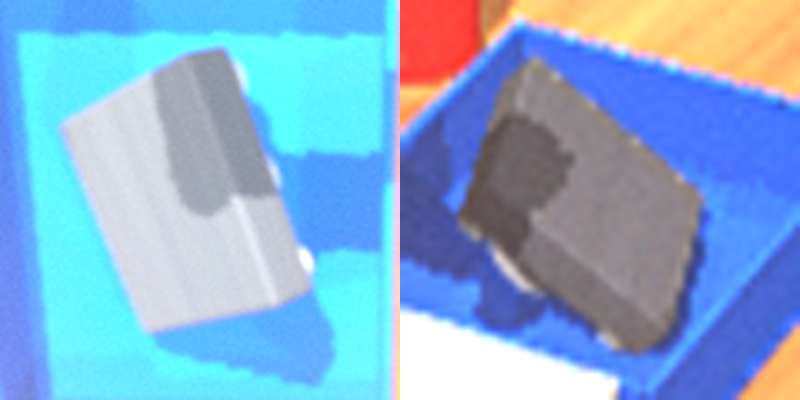

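```bash
python3 - <<'E'
from h import *
np.set_printoptions(precision=4,suppress=True)
s=lambda x,y:(275+(x-400)/7.27,145+y/7.27)
w=lambda x,y:(210+x/3.333,70+y/3.333)
P=[]
for a,b in[(w(277,303),s(530,60)),(w(147,330),s(702,195)),(w(62,127),s(655,315)),(w(188,55),s(490,180))]:
    p,r=tri('wrist',a,'side',b);P.append(p);print(p,r)
P=np.array(P);print(P.mean(0),[np.linalg.norm(P[i]-P[(i+1)%4]) for i in range(4)])
E
```

```text
[ 0.6702 -0.2458  0.084 ] 0.0003910414250515263
[ 0.6039 -0.2751  0.0208] 0.0023772913452795746
[ 0.5686 -0.1859  0.0279] 0.0018580813446532275
[ 0.6318 -0.1582  0.0881] 0.0029386461397993132
[ 0.6186 -0.2162  0.0552] [np.float64(0.09623951477431027), np.float64(0.0961476765981924), np.float64(0.09154086397968175), np.float64(0.09576845981106415)]
```

{"op": "apply_moves", "data": {"deltas": [[0,[0,0,0.03],0],[0,[0,0,0.02],0],[0,[0,0,0],0],[0,[0,0,0],0],[0,[0,0,0],0],[0,[0,0,0],0]]}}

```text
clock: 30.42
tool_pos: [0.7075, -0.2599, 0.3356]
tool_rot: [-2.123, -2.314, 0.001]
wrist_force: [0.7, -0.4, 0.2]
grip_width: -0.002
```

```bash
python3 v.py 32; python3 - <<'E'
from h import *
a,b=cv2.imread('pics/side30.png'),cv2.imread('pics/side32.png')
d=cv2.absdiff(a,b)[145:200,275:330];print(d.max(),d.mean())
o=cv2.imread('pics/side0.png')
for r in[(85,135,215,285),(285,360,210,300),(155,210,380,420)]:
    y0,y1,x0,x1=r;d=cv2.absdiff(o,b)[y0:y1,x0:x1];print(r,d.max(),d.mean())
E
```

```text
30.425 [ 0.70748362 -0.25988217  0.33556356] [-2.12250153e+00 -2.31376257e+00  1.00598756e-03] [ 0.66415335 -0.41869447  0.19284921] [-4.09765859e-01  4.95051509e-01  1.12274139e+00 -2.91806382e-05
  1.52567825e+00 -4.95937326e-01] -0.0016190713497930144
7 1.335426997245179
(85, 135, 215, 285) 46 2.640285714285714
(285, 360, 210, 300) 39 3.8309135802469134
(155, 210, 380, 420) 155 38.675
```

View pics/side32.png

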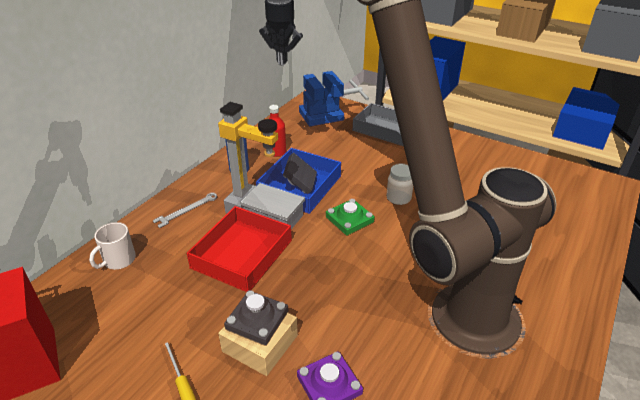

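The side view shows the mount at rest in the blue bin at (300,173). The gauge is up with its knob at (268,128), and the other mount (257,315) and the jar (401,183) look unmoved. The robot isn't touching anything.

```bash
python3 -c "
from plant import *
print(sign_off())"
```

```text
the job is handed in; nothing more can be done
None
```

I gauged the mount on the plate at about 55 mm (53 to 58), so it was under 60 mm and went into the blue bin. The job is handed in at about 30.5 s, and I have no verdict.

- **Gauging:** I pressed the knob until the foot touched the mount, about 95 mm down. I then sank the foot a further 9 mm or so, held it for over a second and let the gauge rise. There was no joint readout, so the foot travel comes from tool height and force (14 N at the hold).
- **Sliding:** The moves only allow a vertical tool, so I pushed with the back of one open finger, reaching in under the gauge arm from the side and then from the front. The mount slid to the plate's edge and tipped in.
- **After the fall:** The mount landed upside down against the bin wall, with its underside centre very near the 62 mm limit. I pushed it off the wall so it now lies on its edge and pad.

**Last checks**
- The underside centre is at (0.619, -0.216) m, about 55 mm above the bench. Working it out from the mount's shape gives about 57 mm, so the margin is only 5 to 7 mm. The mount was not moving.
- In the pictures the gauge is up, and the other mount and the jar stand where they were. The gripper is clear of everything.

**Disagreements**
- The fingertips sat about 27 mm above the reported TCP height when shut, not 11 mm below it as the text says. I used the contact-measured offset instead.
- Before I moved the mount off the wall, a finger touch put its underside centre at about 65 mm, while the cameras gave 54 mm. I did not repeat the touch in the final pose.

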